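Make up the hot-chocolate and honey-cinnamon drink caddies

TASK

Make up the two drink caddies for the morning. The black hot-chocolate caddy gets the brown paper cups, the brown chocolate sauce and the cocoa jar with the dark lid; the pale wooden honey-cinnamon caddy, where the cinnamon jar already stands, gets the blue paper cups and the amber honey sauce. Each thing stands upright in a hole of its own, right down on the base board (the cup stacks in the large hole); set things down rather than drop them, and leave the caddies, the cinnamon jar and the teal bottle where they are.

Things in the scene. Friction and masses are not known exactly. Their poses are not given: they have to be found in the camera images.
- black_caddy: The black plastic hot-chocolate caddy, loose, 256 (x) x 104 mm (y). Its deck (top 40 mm up) has three holes on y = 0: 74 mm wide at x = -75 mm, 56 mm wide at x = +8 and +82 mm; things go through and stand on the base board, 6 mm up. End panels with a steel bar at x = +/-123 mm rise to 74 mm. Origin: centre of the underside, z up. Empty at first; sauce and jar go in either small hole.
- wood_caddy: The pale wooden honey-cinnamon caddy, loose, 256 (x) x 104 mm (y). Its deck (top 40 mm up) has three holes on y = 0: 74 mm wide at x = -75 mm, 56 mm wide at x = +8 and +82 mm; things go through and stand on the base board, 6 mm up. End panels with a steel bar at x = +/-123 mm rise to 74 mm. Origin: centre of the underside, z up. The cinnamon jar stands in the hole at +82 mm.
- brown_cups: Stack of nested brown paper cups, rims down, white on top: 164 mm tall, 60 mm across up to 77 mm, tapering above to 46 mm at the top, very light; grip by the side. Origin: centre of the underside, z up; round.
- chocolate_sauce: Squeeze bottle of chocolate sauce, warm brown with a black nozzle: 40 mm diameter, 139 mm tall, its straight body 105 mm tall. Origin: centre of the underside, z up; round.
- cocoa_jar: Cocoa jar with a green and yellow label and a dark lid: 44 mm diameter, 105 mm tall (lid from 85 mm up). Origin: centre of the underside, z up; round.
- blue_cups: Short stack of nested blue paper cups, rims down, white on top: 86 mm tall, 58 mm across up to 26 mm, tapering above to 43 mm at the top, very light; grip by the side. Origin: centre of the underside, z up; round.
- honey_sauce: Squeeze bottle of honey sauce, amber with a white nozzle: 44 mm diameter, 155 mm tall, its straight body 118 mm tall. Origin: centre of the underside, z up; round.
- cinnamon_jar: Cinnamon jar with a white lid, 47 mm diameter, 98 mm tall, already standing in the wooden caddy; stays there. Origin: centre of the underside, z up; round.
- teal_sauce: Squeeze bottle, teal with a white nozzle, 44 mm diameter, 143 mm tall; stands among the stock and is not wanted in either caddy. Origin: centre of the underside, z up; round.

How it is judged:
By the outcome, as a careful person would: the job done as asked, in the order asked, and still so for the second after the job is handed in, with the robot touching nothing.
It also fails if it takes over 118 s, if anything falls off the work surface, if the arm or the gripper's body presses on something with over 40 N, if the wrist force passes 120 N, or if a joint passes its speed limit or range.

ROBOT

A 6-joint arm with a two-finger parallel gripper is mounted at the origin on a cart in front of the work surface, level with it; the furniture and walls round the work are solid. World frame = base frame: x ahead of the robot, y to its left, z up, the work surface at z = 0. Lengths are in m, angles in rad, forces in N, time in s.
With the tool pointing down it reaches from about 0.325 to 0.775 m from the base axis. Payload 9.3 kg.
Tool frame: the origin (TCP) lies midway between the tips of the shut fingers; the grasp point (between the pads) lies 19 mm behind it (r.grasp_offset is the distance from the TCP to the grasp point, in m); z points along the fingers, y is the line along which they close (so a half turn about z gives the same grasp; the last joint's range is limited). The gripper opens to 85 mm and grips with 20 to 120 N. Pads are 22 mm wide; open, the fingers measure 114 mm over their backs; the gripper's body (76 mm by 85 mm) begins 54 mm behind the grasp point. The pads swing forward as they close: fully open they stand 13 mm farther back than shut.
Start: joints at [-1.263, 0.259, 0.021, 1.334, 0, 1.418], TCP at [0.245, -0.493, 0.231] pointing down, gripper open.
Joint ranges: [-3.04, 3.04], [-0.91, 1.82], [-1.04, 1.36], [-1.92, 1.95], [-1.52, 1.45], [-3.14, 3.14]. Speed limits (rad/s): [2.22, 2.22, 2.79, 3.14, 3.14, 3.14].

INTERFACE

Orientations are given as a unit quaternion [w, x, y, z].
In Python, from station import r gives the robot as it stands. The module is installed in compiled form; this text tells all that it offers.
- The arm moves only by the shell command python3 -m inch 'ROWS' [FORCE]. ROWS is JSON, a list of rows, each an object of numbers: "grip": the closure in counts, from 0 (fully open) to 255 (shut); "tx", "ty", "tz": the shift along the tool's x, y, z in cm; "rx", "ry", "rz": the turn, a rotation vector about the tool's x, y, z in rad. A call has 1 to 5 rows; each row shifts and turns the commanded pose from where the row before left it, along the tool's axes as they then stand; what a row does not reach is not made up. A row lasts 1/8 s, in which the tool goes at most 62.5 mm and 10.7 degrees, less where a joint would pass 70% of its speed; a pose out of reach is approached as far as the arm can. A call with a gripper value outside its range is refused whole. The fingers move at their own pace and stop on an object; FORCE is the grip in N (left out, the last holds). Time passes only in rows, so rows that do not move let the fingers close. It gives the time, the measured TCP pose, the force, the opening and the grip force at its end, in the units of the state.
- r.get_state(): the state, without advancing time (a new reading comes with each control period).
- r.capture(name): name is "side" or "top"; returns the picture (480x640x3 uint8, blue, green, red); there is no depth.
- r.camera_model(name): a dict with "vertical_fov" (degrees; the focal length in pixels is half the picture's height over the tangent of half this angle, whatever the lens; pixels are square), "cx", "cy" (the principal point, pixels), "k1" (the pictures are not rectified: a ray, as slopes to the right and down, at radius r is drawn at 1 + k1 r^2 times it, then the intrinsics apply), "T" (4x4, takes a point from camera to world coordinates). Camera axes: x right, y up, looking along -z (the intrinsics and any distortion apply to the point x, -y, -z); pixel columns grow to the right and rows downward; lengths in m; the calibration is good to about 2 mm. A picture is of the moment at which its call begins. camera_model takes no time and is no camera call.
- r.finish_job(): hands the job in; it is judged then, once.
The state is a dict: "time_s": time; "joint_positions": joint angles; "qvel": joint speeds; "tau": joint torques, N m; "ee_pos": TCP position; "orientation": TCP orientation; "wrist_force": force on the tool from outside, world axes, zero at the start; "torque": the same for the moment, N m; "width": opening from 0.0 (shut) to 1.0 (fully open); "gripper_force": force on a finger pad.
Only numpy, scipy, OpenCV 4.12 (cv2) and the standard library are available. Lean on these libraries where they do the work, as an engineer would, in place of code of your own. Each camera call takes 0.05 s, during which the arm holds its last target. There are 200 camera calls.

## Working session

There is one attempt and no reset: what is moved stays moved. The work goes in short steps, Python scripts to look and compute and a shell command to move; the robot and the scene stay as the last step left them, time stands still between calls to the robot, and variables do not carry over. Pictures are saved under pics/ and viewed, at most 14 in all, crops included, and the job is handed in when it is done.

```bash
mkdir -p pics
python3 - <<'E'
from station import r
import cv2,numpy as np
for n in("top","side"):
    cv2.imwrite(f"pics/{n}0.png",r.capture(n)); m=r.camera_model(n); print(n,{k:(np.round(v,4).tolist()) for k,v in m.items()})
print(r.get_state())
E
```

```text
top {'vertical_fov': 45.148, 'cx': 325.106, 'cy': 240.4361, 'k1': 0.0316, 'T': [[-0.0174, 0.9953, -0.0954, 0.4383], [-0.9997, -0.0188, -0.0144, -0.1292], [-0.0161, 0.0951, 0.9953, 1.2027], [0.0, 0.0, 0.0, 1.0]]}
side {'vertical_fov': 45.928, 'cx': 325.2735, 'cy': 249.1681, 'k1': -0.0663, 'T': [[0.2866, -0.8478, 0.4463, 1.0712], [0.958, 0.258, -0.1252, -0.2679], [-0.009, 0.4634, 0.8861, 1.0626], [0.0, 0.0, 0.0, 1.0]]}
{'time_s': 0.1, 'joint_positions': array([-1.26258270e+00,  2.59139037e-01,  2.08299019e-02,  1.33372893e+00,
       -3.26127387e-05,  1.41823060e+00]), 'qvel': array([ 1.90081685e-03, -1.56406066e-03,  2.23859603e-03, -2.32474002e-05,
       -1.04872110e-04, -3.66212482e-04]), 'tau': array([ 4.92356223e-03, -5.56694484e+01,  3.45069444e+01,  1.17028141e-02,
       -2.33421051e-04,  2.63083081e-05]), 'ee_pos': array([ 0.24447737, -0.49237864,  0.23072188]), 'orientation': array([-6.17722746e-04,  9.73577294e-01,  2.28356887e-01, -6.45267839e-05]), 'wrist_force': array([ 0.0068183 , -0.50126281,  0.50235949]), 'torque': array([0.00540367, 0.03474069, 0.01832016]), 'gripper_force': 0.0, 'width': 1.0039382043808656}
```

View pics/top0.png

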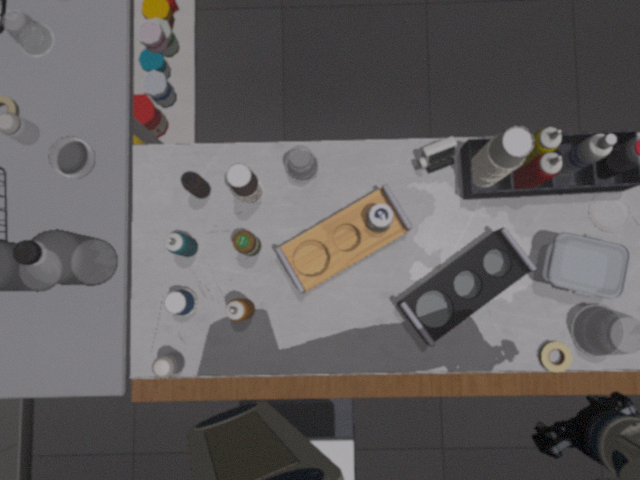

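View pics/side0.png

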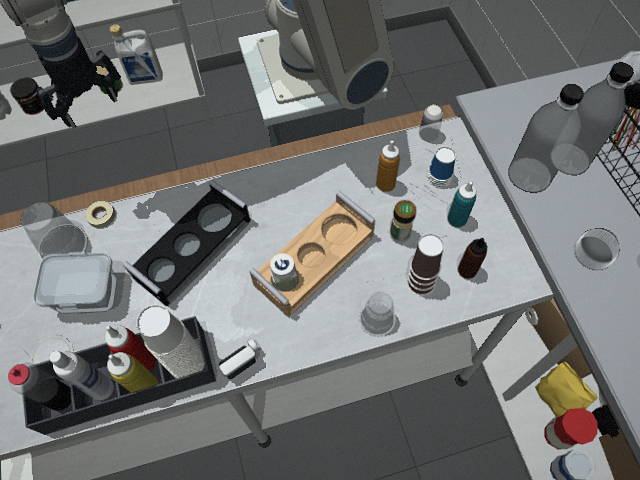

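The top view shows brown cups near (240,178), chocolate (195,183), cocoa (245,241), teal (180,242), honey (238,310) and blue cups (178,302). The wooden caddy's large hole is at (311,258) and the black one's at (433,307). Next I'll measure with masks and rays.

```bash
cat > h.py <<'E'
from station import r
import numpy as np, cv2
from scipy.spatial.transform import Rotation as R
def KM(n):
    m=r.camera_model(n); f=240/np.tan(np.radians(m["vertical_fov"])/2)
    return np.array([[f,0,m["cx"]],[0,f,m["cy"]],[0,0,1]]),np.array([m["k1"],0,0,0.]),np.array(m["T"])@np.diag([1,-1,-1,1])
def ray(n,uv):
    K,d,T=KM(n); p=cv2.undistortPoints(np.array([[uv]],float),K,d)[0,0]
    return T[:3,3],T[:3,:3]@np.array([*p,1])
def onz(n,uv,z):
    o,d=ray(n,uv); return (o+d*(z-o[2])/d[2])
def proj(n,p):
    K,d,T=KM(n); Ti=np.linalg.inv(T); rv=cv2.Rodrigues(Ti[:3,:3])[0]
    return cv2.projectPoints(np.array(p,float).reshape(-1,1,3),rv,Ti[:3,3],K,d)[0][:,0]
def go(x,y,z,yaw):
    "remaining move in tool axes (cm, rad) to grasp-point target x,y,z with tool x at yaw deg, pointing down"
    s=r.get_state(); q=s["orientation"]; A=R.from_quat([q[1],q[2],q[3],q[0]])
    B=R.from_euler('z',yaw,degrees=True)*R.from_euler('x',180,degrees=True)
    t=np.array([x,y,z-r.grasp_offset])
    print("t %.2f tcp %s F %s w %.3f g %.1f"%(s["time_s"],np.round(s["ee_pos"],4),np.round(s["wrist_force"],1),s["width"],s["gripper_force"]),
     "| now-axes cm",np.round(A.inv().apply(t-s["ee_pos"])*100,2),"turn",np.round((A.inv()*B).as_rotvec(),3),"target-axes cm",np.round(B.inv().apply(t-s["ee_pos"])*100,2))
E
python3 - <<'E'
from h import *
a=cv2.imread("pics/top0.png"); b=cv2.imread("pics/side0.png")
c=cv2.resize(a[135:385,145:345],None,fx=3,fy=3,interpolation=2)[:600]  # stock zoom x3
cv2.imwrite("pics/z1.png",c)
c=cv2.resize(a[175:355,265:545],None,fx=2.8,fy=2.8,interpolation=2); cv2.imwrite("pics/z2.png",c)
# rough tops
for k,uv,z in [("brown",(238,172),.164),("choc",(193,181),.139),("cocoa",(245,240),.105),("blue",(178,302),.086),("honey",(236,310),.155),("teal",(176,240),.143),("WL",(311,258),.04),("Wm",(346,237),.04),("cin",(379,213),.104),("BL",(433,307),.04),("Bm",(468,284),.04),("Br",(497,262),.04)]:
    p=onz("top",uv,z); print(k,p.round(3),proj("side",p).round(0), proj("side",[p[0],p[1],0]).round())
E
```

```text
brown [0.667 0.043 0.164] [[431. 245.]] [[419. 283.]]
choc [0.657 0.132 0.139] [[471. 235.]] [[456. 267.]]
cocoa [0.547 0.04  0.105] [[403. 209.]] [[397. 235.]]
blue [0.432 0.172 0.086] [[441. 154.]] [[435. 177.]]
honey [0.416 0.049 0.155] [[387. 141.]] [[381. 185.]]
teal [0.546 0.162 0.143] [[463. 183.]] [[449. 220.]]
WL [ 0.515 -0.083  0.04 ] [[338. 227.]] [[338. 237.]]
Wm [ 0.556 -0.155  0.04 ] [[310. 253.]] [[311. 262.]]
cin [ 0.594 -0.218  0.104] [[283. 264.]] [[287. 286.]]
BL [ 0.412 -0.325  0.04 ] [[214. 216.]] [[218. 226.]]
Bm [ 0.457 -0.396  0.04 ] [[185. 243.]] [[189. 251.]]
Br [ 0.5   -0.456  0.04 ] [[160. 268.]] [[165. 276.]]
```

View pics/z1.png

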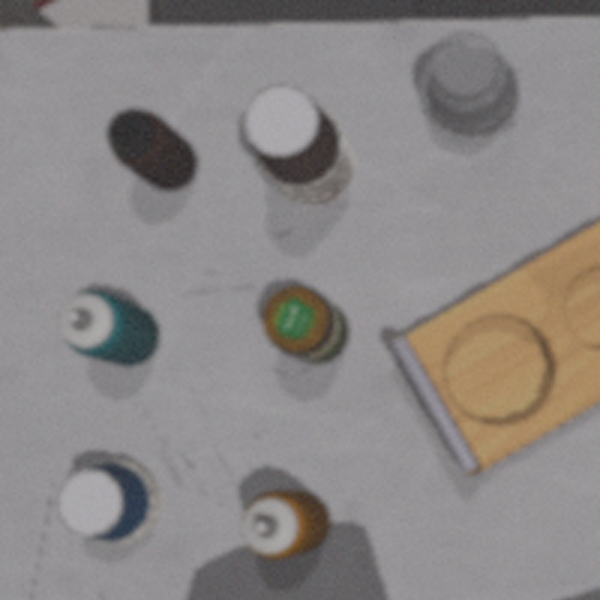

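View pics/z2.png

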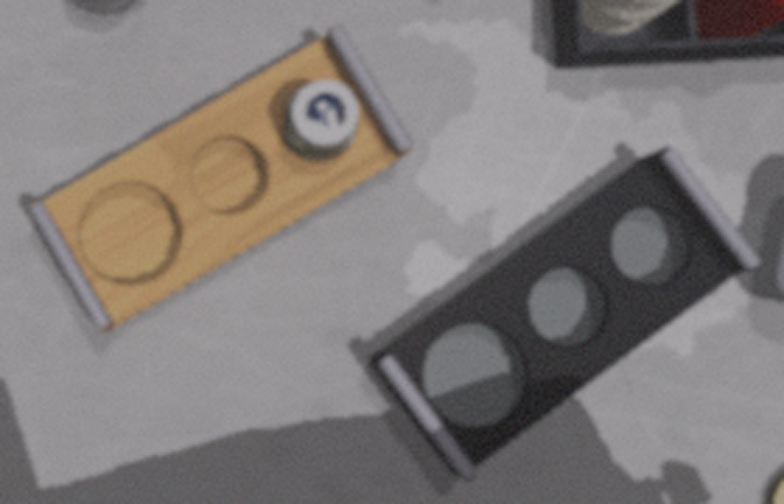

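The zooms give the tops and hole rims: brown top (239,176), chocolate tip about (190,179), cocoa lid (244,242), blue top (176,302), honey tip (234,310). Next I'll check these against the side view, and the caddies against their bars.

Run:
```python
from h import *
S=dict(brown=((239,175.7),.164,(430,242)),choc=((190,179),.137,(480,241)),cocoa=((244.3,241.7),.105,(404,207)),blue=((175.7,302.3),.086,(444,155)),honey=((233.7,310.3),.155,(393,145)),teal=((172.3,241),.143,(470,186)))
for k,(u,z,v) in S.items():
    p=onz("top",u,z); o1,d1=ray("top",u); o2,d2=ray("side",v)
    t=np.linalg.lstsq(np.c_[d1,-d2],o2-o1,rcond=None)[0]; q=(o1+d1*t[0]+o2+d2*t[1])/2
    print(k,p.round(4),"tri",q.round(4),"onz side",onz("side",v,z).round(4))
z2=lambda a:(265+a[0]/2.8,175+a[1]/2.8)
for k,h,b in [("wood",[(129,232),(228,175)],[(70.5,265),(370,91)]),("black",[(473,375),(567,308),(650,247)],[(428.5,418.5),(711.5,208.5)])]:
    H=[onz("top",z2(a),.04) for a in h]; B=[onz("top",z2(a),.074) for a in b]
    ux=(B[1]-B[0])[:2]; L=np.hypot(*ux); ux/=L; c=(B[0]+B[1])[:2]/2
    print(k,"barspan",L.round(4),"yaw",np.degrees(np.arctan2(*ux[::-1])).round(1),"c",c.round(4))
    for X,hh in zip([-.075,.008,.082],H): print("  hole meas",hh[:2].round(4),"from bars",(c+X*ux).round(4))
    d=H[-1]-H[0]; print("  hole span",np.hypot(*d[:2]).round(4),"yaw",np.degrees(np.arctan2(d[1],d[0])).round(1))
```

```text
brown [0.6598 0.0413 0.164 ] tri [0.6599 0.0423 0.1651] onz side [0.6596 0.0438 0.164 ]
choc [0.6611 0.1378 0.137 ] tri [0.6655 0.1456 0.1224] onz side [0.6725 0.1434 0.137 ]
cocoa [0.544  0.0413 0.105 ] tri [0.5442 0.0424 0.106 ] onz side [0.5439 0.044  0.105 ]
blue [0.431  0.1769 0.086 ] tri [0.4313 0.1798 0.0795] onz side [0.4356 0.1779 0.086 ]
honey [0.4152 0.0531 0.155 ] tri [0.4158 0.0597 0.1388] onz side [0.4278 0.0578 0.155 ]
teal [0.5442 0.1685 0.143 ] tri [0.5469 0.1767 0.1256] onz side [0.557 0.172 0.143]
wood barspan 0.2432 yaw -60.8 c [ 0.5497 -0.1497]
  hole meas [ 0.515  -0.0835] from bars [ 0.5131 -0.0843]
  hole meas [ 0.5549 -0.1556] from bars [ 0.5536 -0.1567]
  hole span 0.0825 yaw -61.0
black barspan 0.2452 yaw -54.8 c [ 0.451  -0.3895]
  hole meas [ 0.4086 -0.3268] from bars [ 0.4077 -0.3283]
  hole meas [ 0.455  -0.3951] from bars [ 0.4556 -0.3961]
  hole meas [ 0.4975 -0.4558] from bars [ 0.4983 -0.4565]
  hole span 0.1566 yaw -55.4
```

```bash
python3 - <<'E'
import cv2
b=cv2.imread("pics/side0.png"); cv2.imwrite("pics/z3.png",cv2.resize(b[135:285,370:500],None,fx=4,fy=4,interpolation=2))
E
for i in 1 2 ; do :; done
python3 -m inch '[{"tz":-3,"rz":-0.18},{"tz":-3,"rz":-0.18},{"tz":-3,"rz":-0.18},{"tz":-3,"rz":-0.18},{"rz":-0.18}]' 30
python3 -c "
from h import *
go(.66,.0425,.27,122)"
```

```text
t 0.10 tcp [ 0.2445 -0.4924  0.2307] F [ 0.  -0.5  0.5] w 1.004 g 0.0 | now-axes cm [ 61.   -29.44  -2.01] turn [-1.000e-03 -1.000e-03 -1.669e+00] target-axes cm [23.34 63.58 -2.06]invalid input
```

View pics/z3.png

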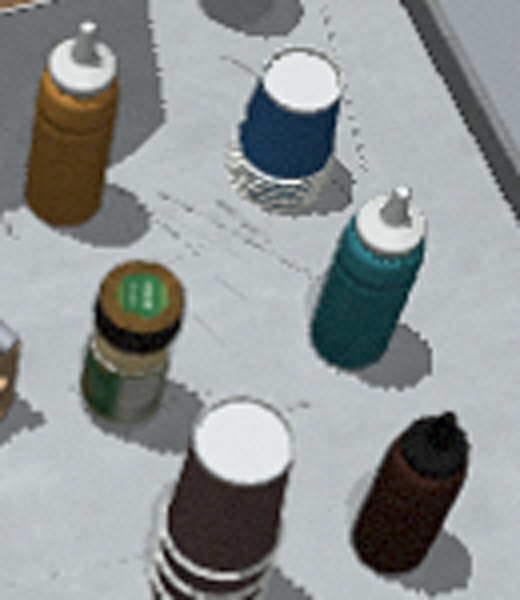

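The side crop shows the honey tip at side (392,140.5), the chocolate tip at (482,238) and the chocolate base centre near (467,272). The move was refused, so I'll try giving every key.

```bash
python3 -m inch '[{"grip":0,"tx":0,"ty":0,"tz":-3,"rx":0,"ry":0,"rz":-0.18},{"grip":0,"tx":2,"ty":2,"tz":-2,"rx":0,"ry":0,"rz":-0.18}]' 30
python3 -c "
from h import *
print(onz('side',(482,238),.139),onz('side',(392,140.5),.155),onz('side',(467.5,272),0), proj('top',[[.662,.137,.139],[.662,.137,0],[.662,.137,.105]]))
go(.66,.0425,.27,122)"
```

```text
time_s: 0.35
ee_pos: [0.2718, -0.4968, 0.2824]
orientation: [0.0, 0.916, 0.401, -0.0]
wrist_force: [0.6, -1.4, 1.0]
width: 1.0
gripper_force: 0.0
[0.66857962 0.14873265 0.139     ] [0.41650988 0.05971623 0.155     ] [0.6733187 0.149457  0.       ] [[190.14246878 178.28319645]
 [206.54272366 191.60172907]
 [194.53188635 181.84742569]]
t 0.35 tcp [ 0.2718 -0.4968  0.2824] F [ 0.6 -1.4  1. ] w 1.000 g 0.0 | now-axes cm [65.95 -8.1   3.08] turn [-0.     0.    -1.305] target-axes cm [25.16 61.5   3.11]
```

```bash
python3 -m inch '[{"grip":0,"tx":5.9,"ty":-0.7,"rz":-0.18},{"grip":0,"tx":5.9,"ty":0.3,"rz":-0.18},{"grip":0,"tx":5.8,"ty":1.4,"rz":-0.18},{"grip":0,"tx":5.4,"ty":2.4,"rz":-0.18},{"grip":0,"tx":4.9,"ty":3.3,"rz":-0.18}]' 30
python3 -m inch '[{"grip":0,"tx":4.2,"ty":4.2,"rz":-0.18},{"grip":0,"tx":3.4,"ty":4.8,"rz":-0.18},{"grip":0,"tx":2.2,"ty":5.5,"rz":-0.04},{"grip":0,"tx":2.2,"ty":5.5},{"grip":0,"tx":1.1,"ty":2.7}]' 30
python3 -c "
from h import *
go(.66,.0425,.27,122)"
```

```text
t 0.35 tcp [ 0.2718 -0.4968  0.2824] F [ 0.6 -1.4  1. ] w 1.000 g 0.0 | now-axes cm [65.95 -8.1   3.08] turn [-0.     0.    -1.305] target-axes cm [25.16 61.5   3.11]invalid input
invalid input
```

```bash
python3 -m inch '[{"grip":0,"tx":5.9,"ty":-0.7,"tz":0,"rx":0,"ry":0,"rz":-0.18},{"grip":0,"tx":5.9,"ty":0.3,"tz":0,"rx":0,"ry":0,"rz":-0.18},{"grip":0,"tx":5.8,"ty":1.4,"tz":0,"rx":0,"ry":0,"rz":-0.18},{"grip":0,"tx":5.4,"ty":2.4,"tz":0,"rx":0,"ry":0,"rz":-0.18},{"grip":0,"tx":4.9,"ty":3.3,"tz":0,"rx":0,"ry":0,"rz":-0.18}]' 30
python3 -m inch '[{"grip":0,"tx":4.2,"ty":4.2,"tz":0,"rx":0,"ry":0,"rz":-0.18},{"grip":0,"tx":3.4,"ty":4.8,"tz":0,"rx":0,"ry":0,"rz":-0.18},{"grip":0,"tx":2.2,"ty":5.5,"tz":0,"rx":0,"ry":0,"rz":-0.04},{"grip":0,"tx":2.2,"ty":5.5,"tz":0,"rx":0,"ry":0,"rz":0},{"grip":0,"tx":1.1,"ty":2.7,"tz":0,"rx":0,"ry":0,"rz":0}]' 30
python3 -c "
from h import *
go(.66,.0425,.27,122)"
```

```text
time_s: 0.98
ee_pos: [0.447, -0.2549, 0.2811]
orientation: [-0.0, 0.65, 0.76, 0.0]
wrist_force: [0.3, -0.9, -0.7]
width: 1.0
gripper_force: 0.0
time_s: 1.6
ee_pos: [0.6069, -0.0413, 0.2804]
orientation: [-0.001, 0.487, 0.873, -0.0]
wrist_force: [-0.6, -0.3, 0.6]
width: 0.998
gripper_force: 0.0
t 1.60 tcp [ 0.6069 -0.0413  0.2804] F [-0.6 -0.3  0.6] w 0.998 g 0.0 | now-axes cm [4.35 8.92 2.91] turn [-0.001 -0.001 -0.006] target-axes cm [4.3  8.95 2.91]
```

```bash
python3 -m inch '[{"grip":0,"tx":2.2,"ty":4.5,"tz":1,"rx":0,"ry":0,"rz":0},{"grip":0,"tx":2.1,"ty":4.4,"tz":2,"rx":0,"ry":0,"rz":0},{"grip":0,"tx":0,"ty":0,"tz":0,"rx":0,"ry":0,"rz":0},{"grip":0,"tx":0,"ty":0,"tz":0,"rx":0,"ry":0,"rz":0}]' 30
python3 -c "
from h import *
cv2.imwrite('pics/s1.png',r.capture('side')[100:320,300:600])
go(.66,.0425,.118,122)"
```

```text
time_s: 2.1
ee_pos: [0.659, 0.0391, 0.2509]
orientation: [-0.0, 0.488, 0.873, -0.0]
wrist_force: [-0.8, -1.1, 0.4]
width: 1.0
gripper_force: 0.0
t 2.15 tcp [0.6589 0.0386 0.2515] F [-0.1  1.6  0.3] w 1.000 g 0.0 | now-axes cm [ 0.28  0.3  15.22] turn [-0.     0.    -0.009] target-axes cm [ 0.27  0.3  15.22]
```

View pics/s1.png

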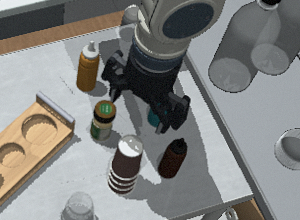

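The side crop shows the open fingers over the brown cups at crop (128,145), with nothing in the way. Descending.

```bash
python3 -m inch '[{"grip":0,"tx":0.3,"ty":0.3,"tz":4,"rx":0,"ry":0,"rz":0},{"grip":0,"tx":0,"ty":0,"tz":4,"rx":0,"ry":0,"rz":0},{"grip":0,"tx":0,"ty":0,"tz":4,"rx":0,"ry":0,"rz":0},{"grip":0,"tx":0,"ty":0,"tz":3.2,"rx":0,"ry":0,"rz":0},{"grip":0,"tx":0,"ty":0,"tz":0,"rx":0,"ry":0,"rz":0}]' 20
python3 -m inch '[{"grip":90,"tx":0,"ty":0,"tz":0,"rx":0,"ry":0,"rz":0},{"grip":120,"tx":0,"ty":0,"tz":0,"rx":0,"ry":0,"rz":0},{"grip":140,"tx":0,"ty":0,"tz":0,"rx":0,"ry":0,"rz":0},{"grip":140,"tx":0,"ty":0,"tz":0,"rx":0,"ry":0,"rz":0},{"grip":140,"tx":0,"ty":0,"tz":0,"rx":0,"ry":0,"rz":0}]' 20
python3 -c "
from h import *
go(.66,.0425,.118,122)"
```

```text
time_s: 2.78
ee_pos: [0.6587, 0.0421, 0.098]
orientation: [-0.002, 0.489, 0.872, -0.001]
wrist_force: [0.2, -0.5, 0.4]
width: 1.001
gripper_force: 0.0
time_s: 3.4
ee_pos: [0.6611, 0.043, 0.1016]
orientation: [0.002, 0.489, 0.873, 0.001]
wrist_force: [-0.9, -1.0, 6.0]
width: 0.612
gripper_force: 19.6
t 3.40 tcp [0.6611 0.043  0.1016] F [-0.9 -1.   6. ] w 0.612 g 19.6 | now-axes cm [ 0.02 -0.12  0.23] turn [ 0.003  0.003 -0.009] target-axes cm [ 0.02 -0.12  0.23]
```

```bash
python3 -m inch '[{"grip":140,"tx":0,"ty":0,"tz":-1,"rx":0,"ry":0,"rz":0},{"grip":140,"tx":0,"ty":0,"tz":-3,"rx":0,"ry":0,"rz":0},{"grip":140,"tx":0,"ty":0,"tz":-4,"rx":0,"ry":0,"rz":0},{"grip":140,"tx":0,"ty":0,"tz":-4,"rx":0,"ry":0,"rz":0},{"grip":140,"tx":0,"ty":0,"tz":-1,"rx":0,"ry":0,"rz":0}]' 25
python3 -m inch '[{"grip":140,"tx":-0.9,"ty":-2.1,"tz":0,"rx":0,"ry":0,"rz":-0.05},{"grip":140,"tx":-1.7,"ty":-4.1,"tz":0,"rx":0,"ry":0,"rz":0},{"grip":140,"tx":-1.7,"ty":-4.1,"tz":0,"rx":0,"ry":0,"rz":0},{"grip":140,"tx":-1.7,"ty":-4.1,"tz":0,"rx":0,"ry":0,"rz":0},{"grip":140,"tx":-1.7,"ty":-4.1,"tz":0,"rx":0,"ry":0,"rz":0}]' 25
python3 -m inch '[{"grip":140,"tx":-1.7,"ty":-4.1,"tz":0,"rx":0,"ry":0,"rz":0},{"grip":140,"tx":-1.7,"ty":-4.1,"tz":0,"rx":0,"ry":0,"rz":0},{"grip":140,"tx":-1.7,"ty":-4.1,"tz":0,"rx":0,"ry":0,"rz":0},{"grip":140,"tx":-1.7,"ty":-4.1,"tz":0,"rx":0,"ry":0,"rz":0},{"grip":140,"tx":-0.9,"ty":-2.1,"tz":0,"rx":0,"ry":0,"rz":0}]' 25
python3 -c "
from h import *
go(.408,-.3275,.25,125)
cv2.imwrite('pics/s2.png',cv2.resize(r.capture('side')[100:340,60:360],None,fx=2,fy=2))"
```

```text
time_s: 4.03
ee_pos: [0.661, 0.0433, 0.2334]
orientation: [0.002, 0.488, 0.873, 0.001]
wrist_force: [-0.3, 0.4, -0.8]
width: 0.617
gripper_force: 25.4
time_s: 4.65
ee_pos: [0.5489, -0.125, 0.2291]
orientation: [-0.0, 0.466, 0.885, -0.0]
wrist_force: [0.5, 0.1, 0.5]
width: 0.613
gripper_force: 25.4
time_s: 5.28
ee_pos: [0.4394, -0.2935, 0.2292]
orientation: [-0.0, 0.467, 0.884, -0.0]
wrist_force: [0.5, 0.6, -0.7]
width: 0.614
gripper_force: 25.4
t 5.28 tcp [ 0.4394 -0.2935  0.2292] F [ 0.5  0.6 -0.7] w 0.614 g 25.4 | now-axes cm [-1.04 -4.51 -0.21] turn [-0.    -0.    -0.013] target-axes cm [-0.98 -4.52 -0.21]
```

View pics/s2.png

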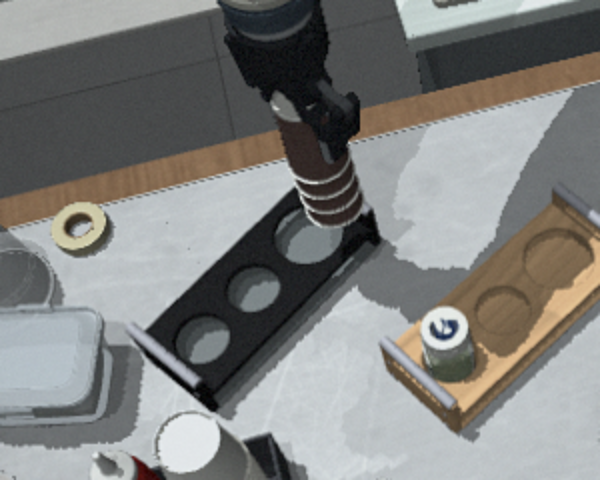

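The cups hang upright over the black caddy with their base near crop (335,215), short of the large hole at (310,235). Moving over the hole and checking from the top.

```bash
python3 -m inch '[{"grip":140,"tx":-0.5,"ty":-2.3,"tz":1,"rx":0,"ry":0,"rz":-0.01},{"grip":140,"tx":-0.5,"ty":-2.2,"tz":2,"rx":0,"ry":0,"rz":0},{"grip":140,"tx":0,"ty":0,"tz":3,"rx":0,"ry":0,"rz":0},{"grip":140,"tx":0,"ty":0,"tz":0,"rx":0,"ry":0,"rz":0},{"grip":140,"tx":0,"ty":0,"tz":0,"rx":0,"ry":0,"rz":0}]' 25
python3 -c "
from h import *
go(.408,-.3275,.118+.0025+.006,125)
b=.1016;z=r.get_state()['ee_pos'][2]-.1016; print('bottom z',z, proj('side',[.408,-.3275,z]))
cv2.imwrite('pics/s3.png',cv2.resize(r.capture('side')[140:260,130:280],None,fx=4,fy=4,interpolation=2))"
```

```text
time_s: 5.95
ee_pos: [0.4098, -0.3259, 0.1702]
orientation: [0.0, 0.462, 0.887, -0.0]
wrist_force: [0.1, 0.2, 0.2]
width: 0.611
gripper_force: 25.5
t 5.95 tcp [ 0.4098 -0.3259  0.1702] F [0.1 0.2 0.2] w 0.611 g 25.5 | now-axes cm [-0.02 -0.25  6.24] turn [ 0.     0.001 -0.   ] target-axes cm [-0.03 -0.25  6.24]
bottom z 0.0686043926372239 [[210.26893    207.52022816]]
```

View pics/s3.png

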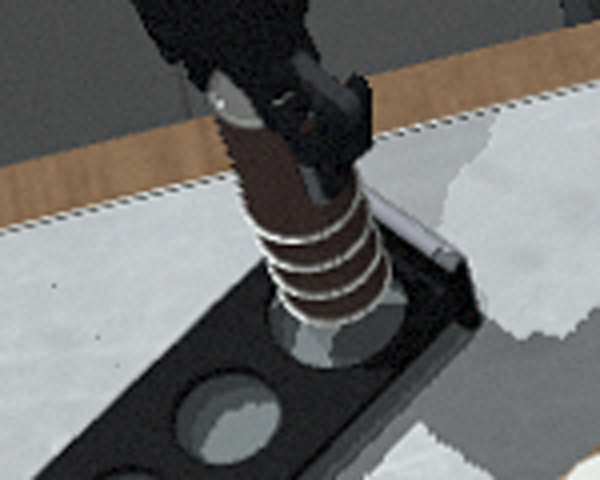

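```bash
python3 -c "
from h import *
f=lambda u,v:(130+u/4,140+v/4)
print('cup bottom',onz('side',f(333,276),.0686),'hole',onz('side',f(339,311),.04), 'hole proj', proj('side',[.408,-.3275,.04])*4-[520,560])"
```

```text
cup bottom [ 0.4133684  -0.32226189  0.0686    ] hole [ 0.41670123 -0.32504438  0.04      ] hole proj [[331.21789385 298.64164282]]
```

```bash
python3 -m inch '[{"grip":140,"tx":-0.15,"ty":-0.1,"tz":1,"rx":0,"ry":0,"rz":0},{"grip":140,"tx":0,"ty":0,"tz":1.5,"rx":0,"ry":0,"rz":0},{"grip":140,"tx":0,"ty":0,"tz":1.5,"rx":0,"ry":0,"rz":0},{"grip":140,"tx":0,"ty":0,"tz":1.2,"rx":0,"ry":0,"rz":0},{"grip":140,"tx":0,"ty":0,"tz":0,"rx":0,"ry":0,"rz":0}]' 25
python3 -m inch '[{"grip":140,"tx":0,"ty":0,"tz":0.4,"rx":0,"ry":0,"rz":0},{"grip":140,"tx":0,"ty":0,"tz":0.4,"rx":0,"ry":0,"rz":0},{"grip":140,"tx":0,"ty":0,"tz":0.2,"rx":0,"ry":0,"rz":0},{"grip":140,"tx":0,"ty":0,"tz":0,"rx":0,"ry":0,"rz":0}]' 25
python3 -c "
from h import *
go(.408,-.3275,.118+.0025+.006,125)
"
```

```text
time_s: 6.62
ee_pos: [0.409, -0.3273, 0.1161]
orientation: [-0.001, 0.462, 0.887, 0.0]
wrist_force: [0.2, -0.3, -0.4]
width: 0.611
gripper_force: 25.5
time_s: 7.12
ee_pos: [0.4097, -0.3281, 0.1077]
orientation: [0.001, 0.462, 0.887, -0.0]
wrist_force: [0.4, -0.0, 2.2]
width: 0.61
gripper_force: 25.8
t 7.12 tcp [ 0.4097 -0.3281  0.1077] F [ 0.4 -0.   2.2] w 0.610 g 25.8 | now-axes cm [ 0.14 -0.11 -0.01] turn [ 0.     0.001 -0.001] target-axes cm [ 0.14 -0.11 -0.01]
```

```bash
python3 -m inch '[{"grip":100,"tx":0,"ty":0,"tz":0,"rx":0,"ry":0,"rz":0},{"grip":60,"tx":0,"ty":0,"tz":0,"rx":0,"ry":0,"rz":0},{"grip":0,"tx":0,"ty":0,"tz":0,"rx":0,"ry":0,"rz":0},{"grip":0,"tx":0,"ty":0,"tz":0,"rx":0,"ry":0,"rz":0},{"grip":0,"tx":0,"ty":0,"tz":-1,"rx":0,"ry":0,"rz":0}]' 25
python3 -m inch '[{"grip":0,"tx":0,"ty":0,"tz":-3,"rx":0,"ry":0,"rz":0},{"grip":0,"tx":0,"ty":0,"tz":-5,"rx":0,"ry":0,"rz":0},{"grip":0,"tx":0,"ty":0,"tz":-4,"rx":0,"ry":0,"rz":0},{"grip":0,"tx":0,"ty":0,"tz":0,"rx":0,"ry":0,"rz":0}]' 25
python3 -c "
from h import *
go(.669,.148,.23,125)
a=r.capture('top');b=r.capture('side')
cv2.imwrite('pics/c4.png',np.hstack([cv2.resize(a[170:350,390:540],None,fx=2.5,fy=2.5),cv2.resize(b[130:310,120:270],None,fx=2.5,fy=2.5)]))
"
```

```text
time_s: 7.75
ee_pos: [0.4092, -0.3274, 0.117]
orientation: [-0.001, 0.462, 0.887, 0.0]
wrist_force: [-1.1, 0.7, 0.8]
width: 0.998
gripper_force: 0.0
time_s: 8.25
ee_pos: [0.4103, -0.3286, 0.241]
orientation: [0.003, 0.462, 0.887, -0.001]
wrist_force: [-0.0, -0.2, -0.4]
width: 1.004
gripper_force: 0.0
t 8.25 tcp [ 0.4103 -0.3286  0.241 ] F [-0.  -0.2 -0.4] w 1.004 g 0.0 | now-axes cm [24.27 48.5   2.86] turn [ 0.001  0.006 -0.001] target-axes cm [24.21 48.53  2.97]
```

View pics/c4.png

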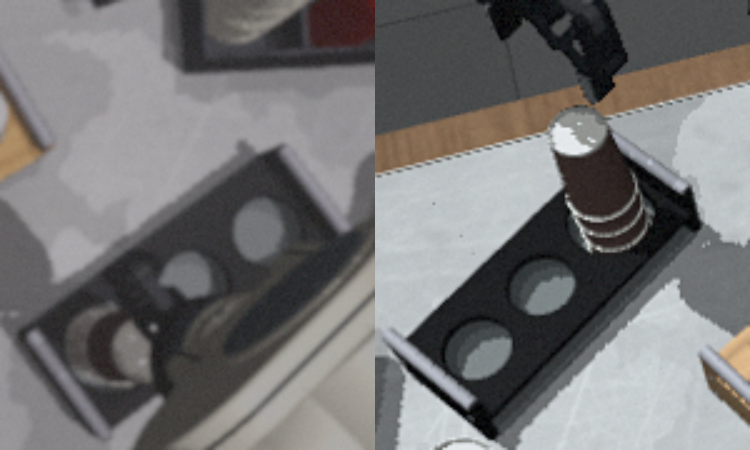

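The brown cups stand down in the large hole (side half of the crop, (600,180)). Next is the chocolate sauce.

```bash
python3 -m inch '[{"grip":0,"tx":2.4,"ty":4.8,"tz":0,"rx":0,"ry":0,"rz":0},{"grip":0,"tx":2.4,"ty":4.8,"tz":0,"rx":0,"ry":0,"rz":0},{"grip":0,"tx":2.4,"ty":4.8,"tz":0,"rx":0,"ry":0,"rz":0},{"grip":0,"tx":2.4,"ty":4.8,"tz":0,"rx":0,"ry":0,"rz":0},{"grip":0,"tx":2.4,"ty":4.8,"tz":0,"rx":0,"ry":0,"rz":0}]' 30
python3 -m inch '[{"grip":0,"tx":2.4,"ty":4.8,"tz":0,"rx":0,"ry":0,"rz":0},{"grip":0,"tx":2.4,"ty":4.8,"tz":0,"rx":0,"ry":0,"rz":0},{"grip":0,"tx":2.4,"ty":4.8,"tz":0,"rx":0,"ry":0,"rz":0},{"grip":0,"tx":2.4,"ty":4.8,"tz":0,"rx":0,"ry":0,"rz":0},{"grip":0,"tx":2.0,"ty":4,"tz":0,"rx":0,"ry":0,"rz":0}]' 30
python3 -m inch '[{"grip":0,"tx":0,"ty":0,"tz":2,"rx":0,"ry":0,"rz":0},{"grip":0,"tx":0,"ty":0,"tz":0.8,"rx":0,"ry":0,"rz":0},{"grip":0,"tx":0,"ty":0,"tz":0,"rx":0,"ry":0,"rz":0}]' 30
python3 -c "
from h import *
go(.669,.148,.094,125)
b=r.capture('side');a=r.capture('top')
cv2.imwrite('pics/c5.png',np.hstack([cv2.resize(b[150:300,420:540],None,fx=3,fy=3),cv2.resize(a[120:270,150:270],None,fx=3,fy=3)]))
"
```

```text
time_s: 8.98
ee_pos: [0.5376, -0.0901, 0.2361]
orientation: [-0.001, 0.462, 0.887, -0.0]
wrist_force: [0.6, -2.1, 0.3]
width: 0.999
gripper_force: 0.0
time_s: 9.6
ee_pos: [0.6614, 0.1381, 0.2355]
orientation: [-0.001, 0.462, 0.887, -0.001]
wrist_force: [0.9, -0.5, -0.6]
width: 1.0
gripper_force: 0.0
time_s: 9.98
ee_pos: [0.6605, 0.1356, 0.2082]
orientation: [-0.001, 0.462, 0.887, -0.001]
wrist_force: [0.4, 0.7, -0.4]
width: 1.001
gripper_force: 0.0
t 9.97 tcp [0.6605 0.1356 0.2082] F [ 0.4  0.7 -0.4] w 1.001 g 0.0 | now-axes cm [ 0.52  1.43 13.29] turn [-0.002 -0.001 -0.001] target-axes cm [ 0.53  1.4  13.29]
```

View pics/c5.png

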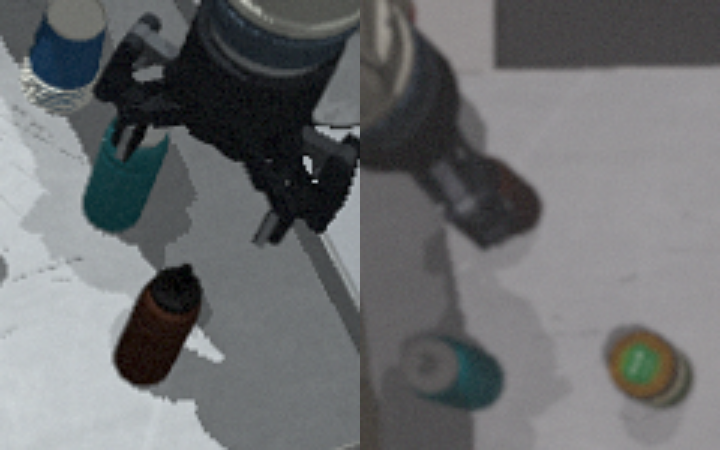

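```bash
python3 -c "
from h import *
print(proj('side',[.6605,.1356,.221]),onz('side',(485.4,216.7),.221),onz('side',(482.3,239),.139),onz('side',(466.5,272),0))
go(.667,.1445,.094,125)"
```

```text
[[484.25406092 213.35920631]] [0.66729785 0.13472226 0.221     ] [0.6706977  0.14840034 0.139     ] [0.67270838 0.1474589  0.        ]
t 10.07 tcp [0.6611 0.1355 0.2098] F [-0.3  0.8  0.4] w 1.000 g 0.0 | now-axes cm [ 0.41  1.   13.45] turn [ 0.     0.    -0.002] target-axes cm [ 0.4   1.   13.45]
```

```bash
python3 -m inch '[{"grip":0,"tx":0.6,"ty":1,"tz":2,"rx":0,"ry":0,"rz":0},{"grip":0,"tx":0,"ty":0,"tz":4,"rx":0,"ry":0,"rz":0},{"grip":0,"tx":0,"ty":0,"tz":4,"rx":0,"ry":0,"rz":0},{"grip":0,"tx":0,"ty":0,"tz":3.4,"rx":0,"ry":0,"rz":0},{"grip":0,"tx":0,"ty":0,"tz":0,"rx":0,"ry":0,"rz":0}]' 30
python3 -m inch '[{"grip":100,"tx":0,"ty":0,"tz":0,"rx":0,"ry":0,"rz":0},{"grip":140,"tx":0,"ty":0,"tz":0,"rx":0,"ry":0,"rz":0},{"grip":180,"tx":0,"ty":0,"tz":0,"rx":0,"ry":0,"rz":0},{"grip":180,"tx":0,"ty":0,"tz":0,"rx":0,"ry":0,"rz":0},{"grip":180,"tx":0,"ty":0,"tz":0,"rx":0,"ry":0,"rz":0}]' 40
python3 -c "
from h import *
go(.666,.1465,.094,125)"
```

```text
time_s: 10.7
ee_pos: [0.6647, 0.1461, 0.0737]
orientation: [-0.002, 0.462, 0.887, -0.001]
wrist_force: [-0.4, -0.7, 0.4]
width: 1.0
gripper_force: 0.0
time_s: 11.32
ee_pos: [0.667, 0.1469, 0.0772]
orientation: [0.001, 0.462, 0.887, 0.001]
wrist_force: [0.5, 0.0, 7.7]
width: 0.459
gripper_force: 39.7
t 11.32 tcp [0.667  0.1469 0.0772] F [0.5 0.  7.7] w 0.459 g 39.7 | now-axes cm [ 0.02 -0.1   0.19] turn [ 0.003  0.002 -0.001] target-axes cm [ 0.02 -0.1   0.19]
```

```bash
python3 -m inch '[{"grip":180,"tx":0,"ty":0,"tz":-2,"rx":0,"ry":0,"rz":0},{"grip":180,"tx":0,"ty":0,"tz":-4,"rx":0,"ry":0,"rz":0},{"grip":180,"tx":0,"ty":0,"tz":-5,"rx":0,"ry":0,"rz":0},{"grip":180,"tx":0,"ty":0,"tz":-5,"rx":0,"ry":0,"rz":0},{"grip":180,"tx":-1.6,"ty":-2.4,"tz":-1,"rx":0,"ry":0,"rz":0}]' 40
python3 -m inch '[{"grip":180,"tx":-2.9,"ty":-4.35,"tz":0,"rx":0,"ry":0,"rz":0},{"grip":180,"tx":-2.9,"ty":-4.35,"tz":0,"rx":0,"ry":0,"rz":0},{"grip":180,"tx":-2.9,"ty":-4.35,"tz":0,"rx":0,"ry":0,"rz":0},{"grip":180,"tx":-2.9,"ty":-4.35,"tz":0,"rx":0,"ry":0,"rz":0},{"grip":180,"tx":-2.9,"ty":-4.35,"tz":0,"rx":0,"ry":0,"rz":0}]' 40
python3 -m inch '[{"grip":180,"tx":-2.9,"ty":-4.35,"tz":0,"rx":0,"ry":0,"rz":0},{"grip":180,"tx":-2.9,"ty":-4.35,"tz":0,"rx":0,"ry":0,"rz":0},{"grip":180,"tx":-2.9,"ty":-4.35,"tz":0,"rx":0,"ry":0,"rz":0},{"grip":180,"tx":-2.9,"ty":-4.35,"tz":0,"rx":0,"ry":0,"rz":0},{"grip":180,"tx":-2.9,"ty":-4.35,"tz":0,"rx":0,"ry":0,"rz":0}]' 40
python3 -m inch '[{"grip":180,"tx":-1.2,"ty":-1.8,"tz":0,"rx":0,"ry":0,"rz":0},{"grip":180,"tx":0,"ty":0,"tz":0,"rx":0,"ry":0,"rz":0},{"grip":180,"tx":0,"ty":0,"tz":0,"rx":0,"ry":0,"rz":0}]' 40
python3 -c "
from h import *
go(.4555,-.3955,.0772+.019+.006,125)"
```

```text
time_s: 11.95
ee_pos: [0.6564, 0.121, 0.2492]
orientation: [0.002, 0.461, 0.887, 0.002]
wrist_force: [-0.2, 0.1, -3.0]
width: 0.461
gripper_force: 41.0
time_s: 12.58
ee_pos: [0.5592, -0.1249, 0.2456]
orientation: [0.0, 0.462, 0.887, -0.0]
wrist_force: [0.8, 0.2, -2.1]
width: 0.457
gripper_force: 41.0
time_s: 13.2
ee_pos: [0.4641, -0.3684, 0.2456]
orientation: [0.0, 0.462, 0.887, -0.0]
wrist_force: [-0.4, -0.0, -2.8]
width: 0.455
gripper_force: 41.0
time_s: 13.58
ee_pos: [0.4575, -0.3861, 0.2454]
orientation: [-0.0, 0.462, 0.887, 0.0]
wrist_force: [-1.9, 0.2, -1.9]
width: 0.46
gripper_force: 41.0
t 13.57 tcp [ 0.4575 -0.3861  0.2454] F [-1.9  0.2 -1.9] w 0.460 g 41.0 | now-axes cm [-0.66 -0.7  16.19] turn [ 0. -0. -0.] target-axes cm [-0.65 -0.7  16.19]
```

```bash
python3 -m inch '[{"grip":180,"tx":-0.65,"ty":-0.7,"tz":2,"rx":0,"ry":0,"rz":0},{"grip":180,"tx":0,"ty":0,"tz":4,"rx":0,"ry":0,"rz":0},{"grip":180,"tx":0,"ty":0,"tz":4,"rx":0,"ry":0,"rz":0},{"grip":180,"tx":0,"ty":0,"tz":1.7,"rx":0,"ry":0,"rz":0},{"grip":180,"tx":0,"ty":0,"tz":0,"rx":0,"ry":0,"rz":0}]' 40
python3 -c "
from h import *
go(.4555,-.3955,.0772+.019+.006,125)
cv2.imwrite('pics/s6.png',cv2.resize(r.capture('side')[150:290,120:260],None,fx=4,fy=4,interpolation=2))"
```

```text
time_s: 14.2
ee_pos: [0.4554, -0.3946, 0.1274]
orientation: [-0.001, 0.461, 0.887, 0.001]
wrist_force: [0.1, 0.2, -1.0]
width: 0.462
gripper_force: 41.0
t 14.20 tcp [ 0.4554 -0.3946  0.1274] F [ 0.1  0.2 -1. ] w 0.462 g 41.0 | now-axes cm [-0.09 -0.04  4.39] turn [-0.    -0.002  0.001] target-axes cm [-0.08 -0.04  4.39]
```

View pics/s6.png

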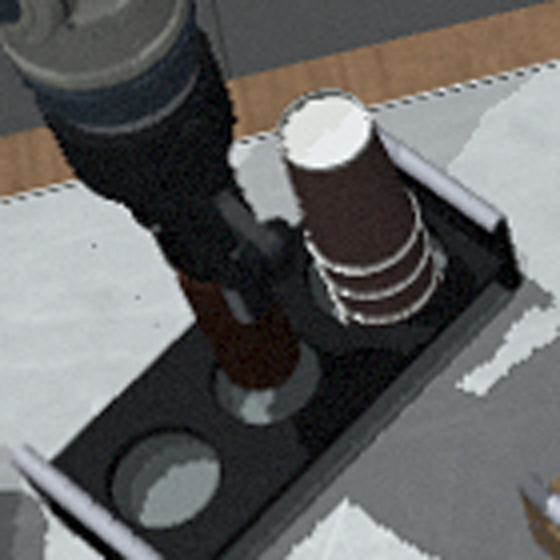

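```bash
python3 -c "
from h import *
f=lambda u,v:(120+u/4,150+v/4)
for n,p,z in [('bot near',(258,390),.05),('bot right',(301,352),.05),('hole near',(265,425),.04),('hole left',(215,388),.04),('hole right',(320,375),.04)]: print(n,onz('side',f(*p),z).round(4))
"
```

```text
bot near [ 0.4742 -0.3978  0.05  ]
bot right [ 0.4588 -0.3726  0.05  ]
hole near [ 0.4893 -0.3992  0.04  ]
hole left [ 0.4606 -0.4203  0.04  ]
hole right [ 0.469  -0.3667  0.04  ]
```

```bash
python3 -m inch '[{"grip":180,"tx":-0.25,"ty":0.25,"tz":0,"rx":0,"ry":0,"rz":0},{"grip":180,"tx":0,"ty":0,"tz":0.5,"rx":0,"ry":0,"rz":0},{"grip":180,"tx":0,"ty":0,"tz":1,"rx":0,"ry":0,"rz":0},{"grip":180,"tx":0,"ty":0,"tz":1,"rx":0,"ry":0,"rz":0},{"grip":180,"tx":0,"ty":0,"tz":0,"rx":0,"ry":0,"rz":0}]' 40
python3 -m inch '[{"grip":180,"tx":0,"ty":0,"tz":1,"rx":0,"ry":0,"rz":0},{"grip":180,"tx":0,"ty":0,"tz":0.5,"rx":0,"ry":0,"rz":0},{"grip":180,"tx":0,"ty":0,"tz":0.2,"rx":0,"ry":0,"rz":0},{"grip":180,"tx":0,"ty":0,"tz":0,"rx":0,"ry":0,"rz":0}]' 40
python3 -c "
from h import *
go(.4555,-.3955,.0772+.019+.006,125)"
```

```text
time_s: 14.88
ee_pos: [0.4581, -0.3967, 0.102]
orientation: [-0.001, 0.462, 0.887, 0.0]
wrist_force: [0.1, 0.8, -1.6]
width: 0.458
gripper_force: 41.0
time_s: 15.38
ee_pos: [0.4586, -0.3971, 0.0862]
orientation: [-0.0, 0.462, 0.887, 0.0]
wrist_force: [-0.6, 0.7, -1.3]
width: 0.46
gripper_force: 41.0
t 15.38 tcp [ 0.4586 -0.3971  0.0862] F [-0.6  0.7 -1.3] w 0.460 g 41.0 | now-axes cm [ 0.31 -0.16  0.27] turn [ 0.    -0.    -0.001] target-axes cm [ 0.31 -0.16  0.27]
```

```bash
python3 -m inch '[{"grip":180,"tx":0,"ty":0,"tz":0.2,"rx":0,"ry":0,"rz":0},{"grip":180,"tx":0,"ty":0,"tz":0.1,"rx":0,"ry":0,"rz":0},{"grip":180,"tx":0,"ty":0,"tz":0,"rx":0,"ry":0,"rz":0}]' 40
python3 -c "
from h import *
go(.4555,-.3955,.0772+.019+.006,125)"
```

```text
time_s: 15.75
ee_pos: [0.4586, -0.3971, 0.0833]
orientation: [0.0, 0.462, 0.887, -0.0]
wrist_force: [1.0, 0.1, -1.8]
width: 0.46
gripper_force: 41.1
t 15.75 tcp [ 0.4586 -0.3971  0.0833] F [ 1.   0.1 -1.8] w 0.460 g 41.1 | now-axes cm [ 0.31 -0.16 -0.02] turn [-0.     0.    -0.001] target-axes cm [ 0.31 -0.16 -0.02]
```

```bash
python3 -m inch '[{"grip":180,"tx":0,"ty":0,"tz":0.1,"rx":0,"ry":0,"rz":0},{"grip":180,"tx":0,"ty":0,"tz":0,"rx":0,"ry":0,"rz":0}]' 40
python3 -m inch '[{"grip":180,"tx":0,"ty":0,"tz":0.1,"rx":0,"ry":0,"rz":0},{"grip":180,"tx":0,"ty":0,"tz":0,"rx":0,"ry":0,"rz":0}]' 40
```

```text
time_s: 16.0
ee_pos: [0.4589, -0.3974, 0.0831]
orientation: [0.001, 0.462, 0.887, -0.0]
wrist_force: [-0.0, 1.5, 5.4]
width: 0.457
gripper_force: 41.6
time_s: 16.25
ee_pos: [0.4591, -0.3976, 0.0831]
orientation: [0.001, 0.462, 0.887, -0.001]
wrist_force: [-0.2, 2.5, 11.9]
width: 0.46
gripper_force: 42.2
```

```bash
python3 -m inch '[{"grip":130,"tx":0,"ty":0,"tz":-0.1,"rx":0,"ry":0,"rz":0},{"grip":80,"tx":0,"ty":0,"tz":0,"rx":0,"ry":0,"rz":0},{"grip":0,"tx":0,"ty":0,"tz":0,"rx":0,"ry":0,"rz":0},{"grip":0,"tx":0,"ty":0,"tz":0,"rx":0,"ry":0,"rz":0},{"grip":0,"tx":0,"ty":0,"tz":-1,"rx":0,"ry":0,"rz":0}]' 40
python3 -m inch '[{"grip":0,"tx":0,"ty":0,"tz":-3,"rx":0,"ry":0,"rz":0},{"grip":0,"tx":0,"ty":0,"tz":-5,"rx":0,"ry":0,"rz":0},{"grip":0,"tx":0,"ty":0,"tz":-4,"rx":0,"ry":0,"rz":0},{"grip":0,"tx":0,"ty":0,"tz":0,"rx":0,"ry":0,"rz":0}]' 40
python3 -c "
from h import *
go(.543,.0415,.07,125)
cv2.imwrite('pics/s7.png',cv2.resize(r.capture('side')[150:290,120:260],None,fx=4,fy=4,interpolation=2))"
```

```text
time_s: 16.88
ee_pos: [0.4583, -0.3967, 0.0919]
orientation: [-0.001, 0.462, 0.887, 0.0]
wrist_force: [0.5, -0.1, -0.7]
width: 0.999
gripper_force: 0.0
time_s: 17.38
ee_pos: [0.4595, -0.3981, 0.2164]
orientation: [0.003, 0.462, 0.887, -0.001]
wrist_force: [0.6, -0.0, 0.0]
width: 1.001
gripper_force: 0.0
t 17.38 tcp [ 0.4595 -0.3981  0.2164] F [ 0.6 -0.   0. ] w 1.001 g 0.0 | now-axes cm [31.35 32.02 16.33] turn [ 0.001  0.007 -0.001] target-axes cm [31.22 32.05 16.51]
```

View pics/s7.png

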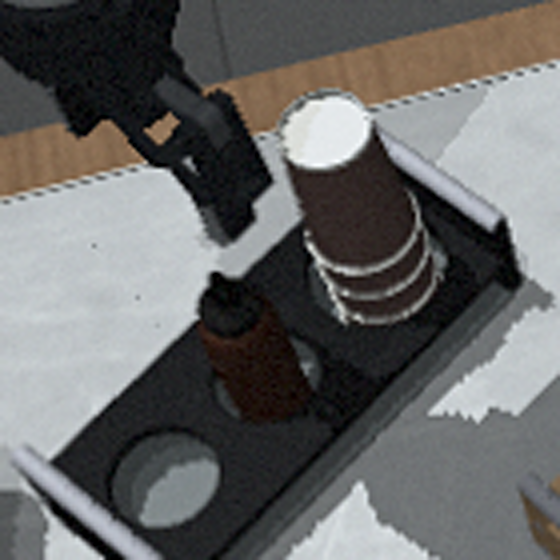

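The chocolate stands in the middle hole (crop (255,350)), and the cups are unchanged. Next is the cocoa jar.

```bash
python3 -m inch '[{"grip":0,"tx":1.7,"ty":1.75,"tz":0,"rx":0,"ry":0,"rz":0},{"grip":0,"tx":3.5,"ty":3.6,"tz":0,"rx":0,"ry":0,"rz":0},{"grip":0,"tx":3.5,"ty":3.6,"tz":0,"rx":0,"ry":0,"rz":0},{"grip":0,"tx":3.5,"ty":3.6,"tz":0,"rx":0,"ry":0,"rz":0},{"grip":0,"tx":3.5,"ty":3.6,"tz":0,"rx":0,"ry":0,"rz":0}]' 40
python3 -m inch '[{"grip":0,"tx":3.5,"ty":3.6,"tz":0,"rx":0,"ry":0,"rz":0},{"grip":0,"tx":3.5,"ty":3.6,"tz":0,"rx":0,"ry":0,"rz":0},{"grip":0,"tx":3.5,"ty":3.6,"tz":0,"rx":0,"ry":0,"rz":0},{"grip":0,"tx":3.5,"ty":3.6,"tz":0,"rx":0,"ry":0,"rz":0},{"grip":0,"tx":1.5,"ty":1.5,"tz":0,"rx":0,"ry":0,"rz":0}]' 40
python3 -m inch '[{"grip":0,"tx":0,"ty":0,"tz":2,"rx":0,"ry":0,"rz":0},{"grip":0,"tx":0,"ty":0,"tz":2,"rx":0,"ry":0,"rz":0},{"grip":0,"tx":0,"ty":0,"tz":0,"rx":0,"ry":0,"rz":0}]' 40
python3 -c "
from h import *
go(.544,.042,.07,125)"
```

```text
time_s: 18.05
ee_pos: [0.5004, -0.1729, 0.2112]
orientation: [-0.001, 0.462, 0.887, 0.0]
wrist_force: [0.8, -0.0, 0.1]
width: 0.999
gripper_force: 0.0
time_s: 18.68
ee_pos: [0.5414, 0.0457, 0.2112]
orientation: [-0.001, 0.461, 0.887, -0.0]
wrist_force: [-0.2, -0.5, -0.3]
width: 0.999
gripper_force: 0.0
time_s: 19.05
ee_pos: [0.5407, 0.0432, 0.1703]
orientation: [-0.002, 0.462, 0.887, -0.001]
wrist_force: [-0.7, -0.1, 0.7]
width: 0.994
gripper_force: 0.0
t 19.05 tcp [0.5407 0.0432 0.1703] F [-0.7 -0.1  0.7] w 0.994 g 0.0 | now-axes cm [-0.33  0.24 11.9 ] turn [-0.003 -0.003 -0.   ] target-axes cm [-0.29  0.2  11.9 ]
```

```bash
python3 -m inch '[{"grip":0,"tx":-0.3,"ty":0.2,"tz":2,"rx":0,"ry":0,"rz":0},{"grip":0,"tx":0,"ty":0,"tz":4,"rx":0,"ry":0,"rz":0},{"grip":0,"tx":0,"ty":0,"tz":4,"rx":0,"ry":0,"rz":0},{"grip":0,"tx":0,"ty":0,"tz":2,"rx":0,"ry":0,"rz":0},{"grip":0,"tx":0,"ty":0,"tz":0,"rx":0,"ry":0,"rz":0}]' 40
python3 -m inch '[{"grip":100,"tx":0,"ty":0,"tz":0,"rx":0,"ry":0,"rz":0},{"grip":140,"tx":0,"ty":0,"tz":0,"rx":0,"ry":0,"rz":0},{"grip":170,"tx":0,"ty":0,"tz":0,"rx":0,"ry":0,"rz":0},{"grip":170,"tx":0,"ty":0,"tz":0,"rx":0,"ry":0,"rz":0},{"grip":170,"tx":0,"ty":0,"tz":0,"rx":0,"ry":0,"rz":0}]' 40
python3 -c "
from h import *
go(.544,.042,.07,125)"
```

```text
time_s: 19.68
ee_pos: [0.5448, 0.0413, 0.0515]
orientation: [-0.001, 0.462, 0.887, -0.001]
wrist_force: [-0.0, -0.1, 0.3]
width: 1.004
gripper_force: 0.0
time_s: 20.3
ee_pos: [0.5467, 0.0409, 0.0534]
orientation: [0.001, 0.462, 0.887, 0.001]
wrist_force: [0.4, 0.6, 7.5]
width: 0.504
gripper_force: 39.3
t 20.30 tcp [0.5467 0.0409 0.0534] F [0.4 0.6 7.5] w 0.504 g 39.3 | now-axes cm [ 0.24 -0.16  0.21] turn [ 0.002  0.001 -0.001] target-axes cm [ 0.24 -0.16  0.21]
```

```bash
python3 -m inch '[{"grip":170,"tx":0,"ty":0,"tz":-2,"rx":0,"ry":0,"rz":0},{"grip":170,"tx":0,"ty":0,"tz":-4,"rx":0,"ry":0,"rz":0},{"grip":170,"tx":0,"ty":0,"tz":-5,"rx":0,"ry":0,"rz":0},{"grip":170,"tx":0,"ty":0,"tz":-5,"rx":0,"ry":0,"rz":0},{"grip":170,"tx":-1.9,"ty":-1.6,"tz":-3,"rx":0,"ry":0,"rz":0}]' 40
python3 -m inch '[{"grip":170,"tx":-3.8,"ty":-3.2,"tz":0,"rx":0,"ry":0,"rz":0},{"grip":170,"tx":-3.8,"ty":-3.2,"tz":0,"rx":0,"ry":0,"rz":0},{"grip":170,"tx":-3.8,"ty":-3.2,"tz":0,"rx":0,"ry":0,"rz":0},{"grip":170,"tx":-3.8,"ty":-3.2,"tz":0,"rx":0,"ry":0,"rz":0},{"grip":170,"tx":-3.8,"ty":-3.2,"tz":0,"rx":0,"ry":0,"rz":0}]' 40
python3 -m inch '[{"grip":170,"tx":-3.8,"ty":-3.2,"tz":0,"rx":0,"ry":0,"rz":0},{"grip":170,"tx":-3.8,"ty":-3.2,"tz":0,"rx":0,"ry":0,"rz":0},{"grip":170,"tx":-3.8,"ty":-3.2,"tz":0,"rx":0,"ry":0,"rz":0},{"grip":170,"tx":-3.8,"ty":-3.2,"tz":0,"rx":0,"ry":0,"rz":0},{"grip":170,"tx":-1.9,"ty":-1.9,"tz":0,"rx":0,"ry":0,"rz":0}]' 40
python3 -m inch '[{"grip":170,"tx":0,"ty":0,"tz":0,"rx":0,"ry":0,"rz":0},{"grip":170,"tx":0,"ty":0,"tz":0,"rx":0,"ry":0,"rz":0}]' 40
python3 -c "
from h import *
go(.4995,-.4565,.0594+.019,125)"
```

```text
time_s: 20.92
ee_pos: [0.5439, 0.0168, 0.245]
orientation: [0.001, 0.461, 0.887, 0.001]
wrist_force: [1.1, -0.2, -2.0]
width: 0.504
gripper_force: 40.6
time_s: 21.55
ee_pos: [0.5208, -0.2328, 0.2424]
orientation: [-0.0, 0.462, 0.887, 0.0]
wrist_force: [1.3, 0.8, -0.5]
width: 0.503
gripper_force: 40.6
time_s: 22.18
ee_pos: [0.498, -0.4579, 0.2414]
orientation: [-0.001, 0.463, 0.886, 0.0]
wrist_force: [0.8, 0.3, -0.9]
width: 0.507
gripper_force: 40.6
time_s: 22.42
ee_pos: [0.4988, -0.455, 0.2421]
orientation: [-0.0, 0.462, 0.887, 0.0]
wrist_force: [-0.6, 0.3, -1.5]
width: 0.501
gripper_force: 40.6
t 22.43 tcp [ 0.4988 -0.455   0.2421] F [-0.6  0.3 -1.5] w 0.501 g 40.6 | now-axes cm [-0.18 -0.03 18.24] turn [ 0.    -0.001 -0.001] target-axes cm [-0.16 -0.03 18.24]
```

```bash
python3 -m inch '[{"grip":170,"tx":-0.2,"ty":0.1,"tz":3,"rx":0,"ry":0,"rz":0},{"grip":170,"tx":0,"ty":0,"tz":4,"rx":0,"ry":0,"rz":0},{"grip":170,"tx":0,"ty":0,"tz":4,"rx":0,"ry":0,"rz":0},{"grip":170,"tx":0,"ty":0,"tz":2.8,"rx":0,"ry":0,"rz":0},{"grip":170,"tx":0,"ty":0,"tz":0.5,"rx":0,"ry":0,"rz":0}]' 40
python3 -m inch '[{"grip":170,"tx":0,"ty":0,"tz":0.5,"rx":0,"ry":0,"rz":0},{"grip":170,"tx":0,"ty":0,"tz":0,"rx":0,"ry":0,"rz":0}]' 40
python3 -c "
from h import *
go(.4995,-.4565,.0594+.019,125)"
```

```text
time_s: 23.05
ee_pos: [0.5006, -0.4546, 0.0979]
orientation: [-0.001, 0.461, 0.887, 0.001]
wrist_force: [-0.3, 0.1, -1.2]
width: 0.504
gripper_force: 40.6
time_s: 23.3
ee_pos: [0.5013, -0.4567, 0.0954]
orientation: [0.001, 0.462, 0.887, -0.0]
wrist_force: [0.5, -0.1, -0.2]
width: 0.502
gripper_force: 40.6
t 23.30 tcp [ 0.5013 -0.4567  0.0954] F [ 0.5 -0.1 -0.2] w 0.502 g 40.6 | now-axes cm [ 0.12 -0.13  3.57] turn [ 0.     0.001 -0.   ] target-axes cm [ 0.12 -0.13  3.57]
```

```bash
python3 -m inch '[{"grip":170,"tx":0,"ty":0,"tz":0.4,"rx":0,"ry":0,"rz":0},{"grip":170,"tx":0,"ty":0,"tz":0.4,"rx":0,"ry":0,"rz":0},{"grip":170,"tx":0,"ty":0,"tz":0,"rx":0,"ry":0,"rz":0}]' 40
python3 -m inch '[{"grip":170,"tx":0,"ty":0,"tz":0.5,"rx":0,"ry":0,"rz":0},{"grip":170,"tx":0,"ty":0,"tz":0,"rx":0,"ry":0,"rz":0}]' 40
```

```text
time_s: 23.68
ee_pos: [0.5007, -0.4566, 0.0859]
orientation: [-0.0, 0.462, 0.887, 0.0]
wrist_force: [0.5, 0.5, -0.7]
width: 0.501
gripper_force: 40.6
time_s: 23.92
ee_pos: [0.5006, -0.4565, 0.0808]
orientation: [-0.0, 0.462, 0.887, 0.0]
wrist_force: [-0.7, 0.3, -0.5]
width: 0.501
gripper_force: 40.6
```

Inside the hole with no contact. Lowering the last 21 mm.

```bash
python3 -m inch '[{"grip":170,"tx":0,"ty":0,"tz":0.6,"rx":0,"ry":0,"rz":0},{"grip":170,"tx":0,"ty":0,"tz":0.6,"rx":0,"ry":0,"rz":0},{"grip":170,"tx":0,"ty":0,"tz":0.5,"rx":0,"ry":0,"rz":0},{"grip":170,"tx":0,"ty":0,"tz":0.3,"rx":0,"ry":0,"rz":0},{"grip":170,"tx":0,"ty":0,"tz":0,"rx":0,"ry":0,"rz":0}]' 40
python3 -m inch '[{"grip":170,"tx":0,"ty":0,"tz":0.15,"rx":0,"ry":0,"rz":0},{"grip":170,"tx":0,"ty":0,"tz":0,"rx":0,"ry":0,"rz":0}]' 40
```

```text
time_s: 24.55
ee_pos: [0.5007, -0.4566, 0.061]
orientation: [-0.0, 0.462, 0.887, 0.0]
wrist_force: [-0.2, -0.0, 0.0]
width: 0.499
gripper_force: 40.6
time_s: 24.8
ee_pos: [0.5008, -0.4567, 0.0598]
orientation: [0.0, 0.462, 0.887, -0.0]
wrist_force: [-0.9, -0.3, -1.1]
width: 0.504
gripper_force: 40.6
```

```bash
python3 -m inch '[{"grip":170,"tx":0,"ty":0,"tz":0.1,"rx":0,"ry":0,"rz":0},{"grip":170,"tx":0,"ty":0,"tz":0,"rx":0,"ry":0,"rz":0}]' 40
python3 -m inch '[{"grip":120,"tx":0,"ty":0,"tz":0,"rx":0,"ry":0,"rz":0},{"grip":80,"tx":0,"ty":0,"tz":0,"rx":0,"ry":0,"rz":0},{"grip":0,"tx":0,"ty":0,"tz":0,"rx":0,"ry":0,"rz":0},{"grip":0,"tx":0,"ty":0,"tz":0,"rx":0,"ry":0,"rz":0},{"grip":0,"tx":0,"ty":0,"tz":-1,"rx":0,"ry":0,"rz":0}]' 40
python3 -m inch '[{"grip":0,"tx":0,"ty":0,"tz":-3,"rx":0,"ry":0,"rz":0},{"grip":0,"tx":0,"ty":0,"tz":-5,"rx":0,"ry":0,"rz":0},{"grip":0,"tx":0,"ty":0,"tz":-4,"rx":0,"ry":0,"rz":0},{"grip":0,"tx":0,"ty":0,"tz":-2,"rx":0,"ry":0,"rz":0},{"grip":0,"tx":0,"ty":0,"tz":0,"rx":0,"ry":0,"rz":0}]' 40
python3 -c "
from h import *
go(.4315,.177,.06,119)"
```

```text
time_s: 25.05
ee_pos: [0.501, -0.4568, 0.0594]
orientation: [0.0, 0.462, 0.887, -0.0]
wrist_force: [-0.0, 0.5, 3.5]
width: 0.504
gripper_force: 40.2
time_s: 25.68
ee_pos: [0.5005, -0.4563, 0.0684]
orientation: [-0.001, 0.462, 0.887, 0.0]
wrist_force: [0.9, -0.9, -0.3]
width: 1.004
gripper_force: 0.0
time_s: 26.3
ee_pos: [0.5013, -0.4571, 0.2111]
orientation: [0.002, 0.462, 0.887, -0.001]
wrist_force: [-0.3, -0.1, -0.1]
width: 1.0
gripper_force: 0.0
t 26.30 tcp [ 0.5013 -0.4571  0.2111] F [-0.3 -0.1 -0.1] w 1.000 g 0.0 | now-axes cm [56.04 30.6  16.78] turn [0.001 0.004 0.104] target-axes cm [58.85 24.64 16.98]
```

```bash
python3 -m inch '[{"grip":0,"tx":2.4,"ty":1.3,"tz":-1,"rx":0,"ry":0,"rz":0},{"grip":0,"tx":4.8,"ty":2.6,"tz":0,"rx":0,"ry":0,"rz":0},{"grip":0,"tx":4.8,"ty":2.6,"tz":0,"rx":0,"ry":0,"rz":0},{"grip":0,"tx":4.8,"ty":2.6,"tz":0,"rx":0,"ry":0,"rz":0},{"grip":0,"tx":4.8,"ty":2.6,"tz":0,"rx":0,"ry":0,"rz":0}]' 40
python3 -m inch '[{"grip":0,"tx":4.8,"ty":2.6,"tz":0,"rx":0,"ry":0,"rz":0},{"grip":0,"tx":4.8,"ty":2.6,"tz":0,"rx":0,"ry":0,"rz":0},{"grip":0,"tx":4.8,"ty":2.6,"tz":0,"rx":0,"ry":0,"rz":0},{"grip":0,"tx":4.8,"ty":2.6,"tz":0,"rx":0,"ry":0,"rz":0},{"grip":0,"tx":4.8,"ty":2.6,"tz":0,"rx":0,"ry":0,"rz":0}]' 40
python3 -m inch '[{"grip":0,"tx":4.8,"ty":2.6,"tz":0,"rx":0,"ry":0,"rz":0},{"grip":0,"tx":4.0,"ty":2.2,"tz":0,"rx":0,"ry":0,"rz":0},{"grip":0,"tx":0,"ty":0,"tz":0,"rx":0,"ry":0,"rz":0.1},{"grip":0,"tx":0,"ty":0,"tz":0,"rx":0,"ry":0,"rz":0}]' 40
python3 -c "
from h import *
go(.4315,.177,.06,119)
a=r.capture('top');b=r.capture('side')
# cocoa check by mask: green/yellow lid in side view
cv2.imwrite('pics/c8.png',np.hstack([cv2.resize(b[150:310,110:270],None,fx=2.4,fy=2.4),cv2.resize(b[110:270,350:510],None,fx=2.4,fy=2.4)]))"
```

```text
time_s: 26.92
ee_pos: [0.4721, -0.2107, 0.2177]
orientation: [-0.001, 0.462, 0.887, 0.0]
wrist_force: [-0.6, 0.0, 1.2]
width: 0.999
gripper_force: 0.0
time_s: 27.55
ee_pos: [0.441, 0.0603, 0.2179]
orientation: [-0.0, 0.462, 0.887, -0.0]
wrist_force: [1.0, -0.3, 0.6]
width: 1.0
gripper_force: 0.0
time_s: 28.05
ee_pos: [0.4303, 0.1587, 0.2179]
orientation: [-0.001, 0.505, 0.863, -0.001]
wrist_force: [-0.9, -0.3, -0.6]
width: 1.001
gripper_force: 0.0
t 28.05 tcp [0.4303 0.1587 0.2179] F [-0.9 -0.3 -0.6] w 1.001 g 0.0 | now-axes cm [ 1.53  1.03 17.66] turn [-0.001 -0.     0.006] target-axes cm [ 1.55  0.99 17.66]
```

View pics/c8.png

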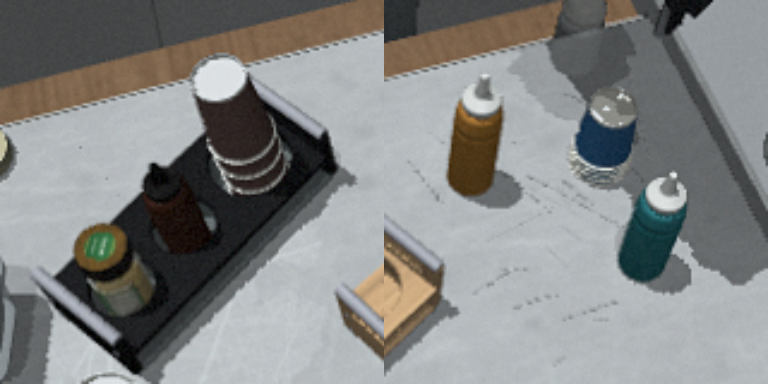

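The black caddy is complete: cocoa, chocolate and cups all sit down in their holes. The blue cups are undisturbed at crop (605,135). Picking them up.

```bash
python3 -m inch '[{"grip":0,"tx":1.6,"ty":1.1,"tz":2,"rx":0,"ry":0,"rz":0},{"grip":0,"tx":0,"ty":0,"tz":4,"rx":0,"ry":0,"rz":0},{"grip":0,"tx":0,"ty":0,"tz":4,"rx":0,"ry":0,"rz":0},{"grip":0,"tx":0,"ty":0,"tz":0,"rx":0,"ry":0,"rz":0}]' 20
python3 -m inch '[{"grip":0,"tx":0,"ty":0,"tz":3,"rx":0,"ry":0,"rz":0},{"grip":0,"tx":0,"ty":0,"tz":3,"rx":0,"ry":0,"rz":0},{"grip":0,"tx":0,"ty":0,"tz":1.6,"rx":0,"ry":0,"rz":0},{"grip":0,"tx":0,"ty":0,"tz":0,"rx":0,"ry":0,"rz":0}]' 20
python3 -c "
from h import *
go(.432,.1775,.06,119)"
```

```text
time_s: 28.65
ee_pos: [0.4312, 0.1765, 0.1167]
orientation: [-0.002, 0.506, 0.863, -0.002]
wrist_force: [0.3, -0.4, 1.2]
width: 0.998
gripper_force: 0.0
time_s: 29.15
ee_pos: [0.4332, 0.1772, 0.0434]
orientation: [-0.0, 0.506, 0.863, -0.0]
wrist_force: [0.3, -0.1, 0.5]
width: 1.0
gripper_force: 0.0
t 29.15 tcp [0.4332 0.1772 0.0434] F [ 0.3 -0.1  0.5] w 1.000 g 0.0 | now-axes cm [ 0.08 -0.09  0.21] turn [-0.    -0.     0.004] target-axes cm [ 0.08 -0.09  0.21]
```

```bash
python3 -m inch '[{"grip":90,"tx":0,"ty":0,"tz":0,"rx":0,"ry":0,"rz":0},{"grip":120,"tx":0,"ty":0,"tz":0,"rx":0,"ry":0,"rz":0},{"grip":150,"tx":0,"ty":0,"tz":0,"rx":0,"ry":0,"rz":0},{"grip":150,"tx":0,"ty":0,"tz":0,"rx":0,"ry":0,"rz":0},{"grip":150,"tx":0,"ty":0,"tz":0,"rx":0,"ry":0,"rz":0}]' 25
python3 -m inch '[{"grip":150,"tx":0,"ty":0,"tz":-1,"rx":0,"ry":0,"rz":0},{"grip":150,"tx":0,"ty":0,"tz":-2,"rx":0,"ry":0,"rz":0},{"grip":150,"tx":0,"ty":0,"tz":-4,"rx":0,"ry":0,"rz":0},{"grip":150,"tx":0,"ty":0,"tz":-5,"rx":0,"ry":0,"rz":0},{"grip":150,"tx":0,"ty":0,"tz":-6,"rx":0,"ry":0,"rz":0}]' 25
python3 -m inch '[{"grip":150,"tx":0,"ty":0,"tz":0,"rx":0,"ry":0,"rz":0}]' 25
python3 -c "
from h import *
go(.515,-.084,.22,119)
b=r.capture('side'); hsv=cv2.cvtColor(b,cv2.COLOR_BGR2HSV); m=cv2.inRange(hsv,(100,110,40),(125,255,200)); m[:, :340]=0
n,l,st,c=cv2.connectedComponentsWithStats(m); k=[(st[i].tolist(),c[i].round(1)) for i in range(1,n) if st[i,4]>60]; print(k, proj('side',[[.433,.178,.19],[.433,.178,.06]]))"
```

```text
time_s: 29.78
ee_pos: [0.4336, 0.1777, 0.0442]
orientation: [0.001, 0.506, 0.863, 0.001]
wrist_force: [-0.8, -0.5, 9.2]
width: 0.565
gripper_force: 24.7
time_s: 30.4
ee_pos: [0.432, 0.1774, 0.2248]
orientation: [-0.0, 0.506, 0.863, -0.0]
wrist_force: [1.6, -0.2, -1.6]
width: 0.567
gripper_force: 25.9
time_s: 30.52
ee_pos: [0.4344, 0.178, 0.2279]
orientation: [0.003, 0.506, 0.863, 0.003]
wrist_force: [0.3, -0.2, -0.5]
width: 0.557
gripper_force: 25.9
t 30.52 tcp [0.4344 0.178  0.2279] F [ 0.3 -0.2 -0.5] w 0.557 g 25.9 | now-axes cm [-26.79  -5.78   2.68] turn [0.008 0.002 0.004] target-axes cm [-26.82  -5.65   2.66]
[([444, 96, 26, 29, 464], array([455.4, 112.2])), ([559, 456, 13, 24, 89], array([563.1, 469.6]))] [[452.638083   122.03697179]
 [441.51254016 161.3172875 ]]
```

```bash
python3 -m inch '[{"grip":150,"tx":-2.4,"ty":-0.5,"tz":0,"rx":0,"ry":0,"rz":0},{"grip":150,"tx":-4.4,"ty":-0.9,"tz":0,"rx":0,"ry":0,"rz":0},{"grip":150,"tx":-4.4,"ty":-0.9,"tz":0,"rx":0,"ry":0,"rz":0},{"grip":150,"tx":-4.4,"ty":-0.9,"tz":0,"rx":0,"ry":0,"rz":0},{"grip":150,"tx":-4.4,"ty":-0.9,"tz":0,"rx":0,"ry":0,"rz":0}]' 25
python3 -m inch '[{"grip":150,"tx":-4.4,"ty":-0.9,"tz":0,"rx":0,"ry":0,"rz":0},{"grip":150,"tx":-2.4,"ty":-0.5,"tz":0,"rx":0,"ry":0,"rz":0},{"grip":150,"tx":0,"ty":0,"tz":3,"rx":0,"ry":0,"rz":0},{"grip":150,"tx":0,"ty":0,"tz":0,"rx":0,"ry":0,"rz":0},{"grip":150,"tx":0,"ty":0,"tz":0,"rx":0,"ry":0,"rz":0}]' 25
python3 -c "
from h import *
go(.5155,-.084,.0692,119)"
```

```text
time_s: 31.2
ee_pos: [0.4942, -0.0183, 0.222]
orientation: [-0.001, 0.506, 0.863, -0.0]
wrist_force: [1.0, 0.8, 0.1]
width: 0.566
gripper_force: 25.9
time_s: 31.82
ee_pos: [0.5155, -0.0829, 0.1932]
orientation: [-0.0, 0.506, 0.863, -0.0]
wrist_force: [-0.1, -0.2, 0.0]
width: 0.562
gripper_force: 25.9
t 31.82 tcp [ 0.5155 -0.0829  0.1932] F [-0.1 -0.2  0. ] w 0.562 g 25.9 | now-axes cm [-0.1  -0.05 14.27] turn [-0.    -0.     0.004] target-axes cm [-0.1  -0.05 14.27]
```

```bash
python3 -m inch '[{"grip":150,"tx":-0.1,"ty":0,"tz":3,"rx":0,"ry":0,"rz":0},{"grip":150,"tx":0,"ty":0,"tz":4,"rx":0,"ry":0,"rz":0},{"grip":150,"tx":0,"ty":0,"tz":2.5,"rx":0,"ry":0,"rz":0},{"grip":150,"tx":0,"ty":0,"tz":0.7,"rx":0,"ry":0,"rz":0},{"grip":150,"tx":0,"ty":0,"tz":0,"rx":0,"ry":0,"rz":0}]' 25
python3 -m inch '[{"grip":150,"tx":0,"ty":0,"tz":0.5,"rx":0,"ry":0,"rz":0},{"grip":150,"tx":0,"ty":0,"tz":0.5,"rx":0,"ry":0,"rz":0},{"grip":150,"tx":0,"ty":0,"tz":0,"rx":0,"ry":0,"rz":0}]' 25
python3 -c "
from h import *
go(.5155,-.084,.0692,119)"
```

```text
time_s: 32.45
ee_pos: [0.5165, -0.0839, 0.0916]
orientation: [0.0, 0.506, 0.863, 0.0]
wrist_force: [0.3, -0.5, -0.3]
width: 0.562
gripper_force: 25.9
time_s: 32.83
ee_pos: [0.516, -0.084, 0.0807]
orientation: [-0.0, 0.506, 0.863, -0.0]
wrist_force: [0.4, 0.4, -0.2]
width: 0.568
gripper_force: 25.9
t 32.83 tcp [ 0.516  -0.084   0.0807] F [ 0.4  0.4 -0.2] w 0.568 g 25.9 | now-axes cm [ 0.02 -0.04  3.02] turn [-0.    -0.     0.004] target-axes cm [ 0.02 -0.04  3.02]
```

```bash
python3 -m inch '[{"grip":150,"tx":0,"ty":0,"tz":0.8,"rx":0,"ry":0,"rz":0},{"grip":150,"tx":0,"ty":0,"tz":0.8,"rx":0,"ry":0,"rz":0},{"grip":150,"tx":0,"ty":0,"tz":0.7,"rx":0,"ry":0,"rz":0},{"grip":150,"tx":0,"ty":0,"tz":0.4,"rx":0,"ry":0,"rz":0},{"grip":150,"tx":0,"ty":0,"tz":0,"rx":0,"ry":0,"rz":0}]' 25
python3 -m inch '[{"grip":150,"tx":0,"ty":0,"tz":0.2,"rx":0,"ry":0,"rz":0},{"grip":150,"tx":0,"ty":0,"tz":0,"rx":0,"ry":0,"rz":0}]' 25
python3 -m inch '[{"grip":150,"tx":0,"ty":0,"tz":0.1,"rx":0,"ry":0,"rz":0},{"grip":150,"tx":0,"ty":0,"tz":0,"rx":0,"ry":0,"rz":0}]' 25
```

```text
time_s: 33.45
ee_pos: [0.5159, -0.084, 0.0534]
orientation: [-0.0, 0.506, 0.863, -0.0]
wrist_force: [0.4, -0.2, -0.4]
width: 0.57
gripper_force: 25.9
time_s: 33.7
ee_pos: [0.5161, -0.0841, 0.0518]
orientation: [0.0, 0.506, 0.863, 0.0]
wrist_force: [0.5, 0.4, 0.2]
width: 0.566
gripper_force: 25.9
time_s: 33.95
ee_pos: [0.5161, -0.0841, 0.0508]
orientation: [0.0, 0.506, 0.863, 0.0]
wrist_force: [-0.6, 0.3, 0.1]
width: 0.567
gripper_force: 25.9
```

```bash
python3 -m inch '[{"grip":150,"tx":0,"ty":0,"tz":0.1,"rx":0,"ry":0,"rz":0},{"grip":150,"tx":0,"ty":0,"tz":0,"rx":0,"ry":0,"rz":0}]' 25
python3 -m inch '[{"grip":150,"tx":0,"ty":0,"tz":0.1,"rx":0,"ry":0,"rz":0},{"grip":150,"tx":0,"ty":0,"tz":0,"rx":0,"ry":0,"rz":0}]' 25
```

```text
time_s: 34.2
ee_pos: [0.5163, -0.0841, 0.0502]
orientation: [0.0, 0.506, 0.863, 0.0]
wrist_force: [-0.2, 0.3, 4.7]
width: 0.566
gripper_force: 26.5
time_s: 34.45
ee_pos: [0.5164, -0.0841, 0.0501]
orientation: [0.001, 0.506, 0.863, 0.0]
wrist_force: [-3.3, 1.9, 14.4]
width: 0.563
gripper_force: 27.8
```

```bash
python3 -m inch '[{"grip":120,"tx":0,"ty":0,"tz":-0.15,"rx":0,"ry":0,"rz":0},{"grip":80,"tx":0,"ty":0,"tz":0,"rx":0,"ry":0,"rz":0},{"grip":0,"tx":0,"ty":0,"tz":0,"rx":0,"ry":0,"rz":0},{"grip":0,"tx":0,"ty":0,"tz":0,"rx":0,"ry":0,"rz":0},{"grip":0,"tx":0,"ty":0,"tz":-1,"rx":0,"ry":0,"rz":0}]' 40
python3 -m inch '[{"grip":0,"tx":0,"ty":0,"tz":-3,"rx":0,"ry":0,"rz":0},{"grip":0,"tx":0,"ty":0,"tz":-5,"rx":0,"ry":0,"rz":0},{"grip":0,"tx":0,"ty":0,"tz":-5,"rx":0,"ry":0,"rz":0},{"grip":0,"tx":0,"ty":0,"tz":-3,"rx":0,"ry":0,"rz":0},{"grip":0,"tx":0,"ty":0,"tz":0,"rx":0,"ry":0,"rz":0}]' 40
python3 -c "
from h import *
go(.4145,.0555,.106,119)"
```

```text
time_s: 35.08
ee_pos: [0.5156, -0.0839, 0.06]
orientation: [-0.001, 0.506, 0.863, -0.0]
wrist_force: [-0.6, -0.8, -0.5]
width: 1.003
gripper_force: 0.0
time_s: 35.7
ee_pos: [0.517, -0.0843, 0.2232]
orientation: [0.002, 0.506, 0.863, 0.001]
wrist_force: [-0.4, 0.3, 0.0]
width: 0.997
gripper_force: 0.0
t 35.70 tcp [ 0.517  -0.0843  0.2232] F [-0.4  0.3  0. ] w 0.997 g 0.0 | now-axes cm [17.26 -2.17 13.52] turn [0.003 0.004 0.004] target-axes cm [17.2  -2.19 13.59]
```

```bash
python3 -m inch '[{"grip":0,"tx":3.2,"ty":-0.4,"tz":0,"rx":0,"ry":0,"rz":0},{"grip":0,"tx":4,"ty":-0.5,"tz":0,"rx":0,"ry":0,"rz":0},{"grip":0,"tx":4,"ty":-0.5,"tz":0,"rx":0,"ry":0,"rz":0},{"grip":0,"tx":4,"ty":-0.5,"tz":0,"rx":0,"ry":0,"rz":0},{"grip":0,"tx":2,"ty":-0.3,"tz":0,"rx":0,"ry":0,"rz":0}]' 40
python3 -m inch '[{"grip":0,"tx":0,"ty":0,"tz":2,"rx":0,"ry":0,"rz":0},{"grip":0,"tx":0,"ty":0,"tz":0,"rx":0,"ry":0,"rz":0}]' 40
python3 -c "
from h import *
go(.4145,.0555,.106,119)
b=r.capture('side'); cv2.imwrite('pics/side9.png',b); hsv=cv2.cvtColor(b,cv2.COLOR_BGR2HSV)
m=cv2.inRange(hsv,(8,140,60),(22,255,255)); m[:, :370]=0; m[:,412:]=0; m[:150]=0
n,l,st,c=cv2.connectedComponentsWithStats(m); i=1+st[1:,4].argmax(); print(st[i],c[i])
print(proj('side',[[.4145,.0555,.105],[.4145,.0555,0]]))"
```

```text
time_s: 36.33
ee_pos: [0.4115, 0.0565, 0.2199]
orientation: [-0.0, 0.505, 0.863, -0.0]
wrist_force: [-0.3, -0.3, 0.2]
width: 1.003
gripper_force: 0.0
time_s: 36.58
ee_pos: [0.4122, 0.0554, 0.1993]
orientation: [-0.001, 0.506, 0.863, -0.001]
wrist_force: [0.5, -0.2, 0.8]
width: 1.0
gripper_force: 0.0
t 36.58 tcp [0.4122 0.0554 0.1993] F [ 0.5 -0.2  0.8] w 1.000 g 0.0 | now-axes cm [-0.11  0.23 11.2 ] turn [-0.002 -0.001  0.004] target-axes cm [-0.1  0.2 11.2]
[377 153  22  38 602] [386.83222591 172.97840532]
[[387.53633745 155.30615937]
 [383.47360814 183.64144267]]
```

```bash
python3 -m inch '[{"grip":0,"tx":0.1,"ty":0.25,"tz":2,"rx":0,"ry":0,"rz":0},{"grip":0,"tx":0,"ty":0,"tz":3,"rx":0,"ry":0,"rz":0},{"grip":0,"tx":0,"ty":0,"tz":3,"rx":0,"ry":0,"rz":0},{"grip":0,"tx":0,"ty":0,"tz":2,"rx":0,"ry":0,"rz":0},{"grip":0,"tx":0,"ty":0,"tz":0,"rx":0,"ry":0,"rz":0}]' 40
python3 -m inch '[{"grip":0,"tx":0,"ty":0,"tz":1,"rx":0,"ry":0,"rz":0},{"grip":100,"tx":0,"ty":0,"tz":0,"rx":0,"ry":0,"rz":0},{"grip":140,"tx":0,"ty":0,"tz":0,"rx":0,"ry":0,"rz":0},{"grip":170,"tx":0,"ty":0,"tz":0,"rx":0,"ry":0,"rz":0},{"grip":170,"tx":0,"ty":0,"tz":0,"rx":0,"ry":0,"rz":0}]' 40
python3 -m inch '[{"grip":170,"tx":0,"ty":0,"tz":0,"rx":0,"ry":0,"rz":0}]' 40
```

```text
time_s: 37.25
ee_pos: [0.4144, 0.0571, 0.0997]
orientation: [-0.001, 0.506, 0.862, -0.001]
wrist_force: [-0.1, 0.2, -0.3]
width: 0.999
gripper_force: 0.0
time_s: 37.88
ee_pos: [0.4152, 0.0574, 0.0909]
orientation: [0.001, 0.506, 0.863, 0.0]
wrist_force: [0.2, 0.5, 6.6]
width: 0.492
gripper_force: 40.4
time_s: 38.0
ee_pos: [0.4152, 0.0574, 0.0909]
orientation: [0.001, 0.506, 0.863, 0.0]
wrist_force: [-1.1, -0.3, 5.9]
width: 0.497
gripper_force: 40.4
```

```bash
python3 -m inch '[{"grip":170,"tx":0,"ty":0,"tz":-2,"rx":0,"ry":0,"rz":0},{"grip":170,"tx":0,"ty":0,"tz":-4,"rx":0,"ry":0,"rz":0},{"grip":170,"tx":0,"ty":0,"tz":-4,"rx":0,"ry":0,"rz":0},{"grip":170,"tx":0,"ty":0,"tz":-4,"rx":0,"ry":0,"rz":0},{"grip":170,"tx":-1.7,"ty":0.1,"tz":-1,"rx":0,"ry":0,"rz":0}]' 40
python3 -m inch '[{"grip":170,"tx":-4,"ty":0.3,"tz":0,"rx":0,"ry":0,"rz":0},{"grip":170,"tx":-4,"ty":0.3,"tz":0,"rx":0,"ry":0,"rz":0},{"grip":170,"tx":-4,"ty":0.3,"tz":0,"rx":0,"ry":0,"rz":0},{"grip":170,"tx":-4,"ty":0.3,"tz":0,"rx":0,"ry":0,"rz":0},{"grip":170,"tx":-4,"ty":0.3,"tz":0,"rx":0,"ry":0,"rz":0}]' 40
python3 -m inch '[{"grip":170,"tx":-3,"ty":0.2,"tz":0,"rx":0,"ry":0,"rz":0},{"grip":170,"tx":0,"ty":0,"tz":0,"rx":0,"ry":0,"rz":0},{"grip":170,"tx":0,"ty":0,"tz":0,"rx":0,"ry":0,"rz":0}]' 40
python3 -c "
from h import *
go(.555,-.156,.0969+.019,119)"
```

```text
time_s: 38.62
ee_pos: [0.4243, 0.0431, 0.2424]
orientation: [0.002, 0.505, 0.863, 0.001]
wrist_force: [0.2, -0.2, -1.9]
width: 0.501
gripper_force: 41.4
time_s: 39.25
ee_pos: [0.5349, -0.1261, 0.2386]
orientation: [-0.001, 0.506, 0.862, -0.0]
wrist_force: [0.2, -0.3, -2.3]
width: 0.499
gripper_force: 41.4
time_s: 39.62
ee_pos: [0.5503, -0.1495, 0.239]
orientation: [-0.001, 0.506, 0.862, -0.0]
wrist_force: [-0.0, -0.7, -2.0]
width: 0.499
gripper_force: 41.4
t 39.62 tcp [ 0.5503 -0.1495  0.239 ] F [-0.  -0.7 -2. ] w 0.499 g 41.4 | now-axes cm [-0.82  0.11 14.18] turn [-0.001 -0.002  0.003] target-axes cm [-0.8   0.09 14.18]
```

```bash
python3 -m inch '[{"grip":170,"tx":-0.8,"ty":0.1,"tz":2,"rx":0,"ry":0,"rz":0},{"grip":170,"tx":0,"ty":0,"tz":4,"rx":0,"ry":0,"rz":0},{"grip":170,"tx":0,"ty":0,"tz":2.7,"rx":0,"ry":0,"rz":0},{"grip":170,"tx":0,"ty":0,"tz":0.6,"rx":0,"ry":0,"rz":0},{"grip":170,"tx":0,"ty":0,"tz":0,"rx":0,"ry":0,"rz":0}]' 40
python3 -c "
from h import *
go(.555,-.156,.0969+.019,119)
b=r.capture('side'); cv2.imwrite('pics/s10.png',cv2.resize(b[175:315,245:385],None,fx=4.2,fy=4.2,interpolation=2))"
```

```text
time_s: 40.25
ee_pos: [0.5557, -0.1555, 0.1479]
orientation: [0.0, 0.506, 0.863, 0.0]
wrist_force: [0.4, -0.4, -1.6]
width: 0.499
gripper_force: 41.3
t 40.25 tcp [ 0.5557 -0.1555  0.1479] F [ 0.4 -0.4 -1.6] w 0.499 g 41.3 | now-axes cm [-0.01 -0.08  5.07] turn [0.    0.    0.004] target-axes cm [-0.01 -0.08  5.07]
```

View pics/s10.png

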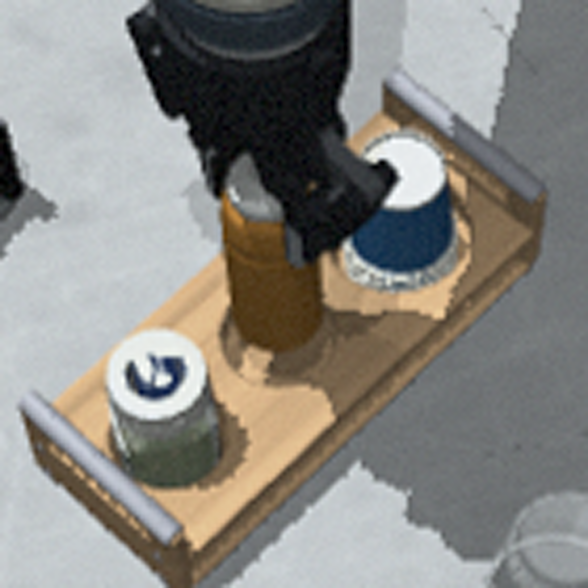

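The honey bottle is over the middle hole: its base edge is at (276,350) and the hole spans columns 219–335, so it is centred sideways and about 3 mm short in x. The blue cups and cinnamon stand properly. Nudging it and lowering.

```bash
python3 -m inch '[{"grip":170,"tx":-0.1,"ty":0.2,"tz":0.5,"rx":0,"ry":0,"rz":0},{"grip":170,"tx":0,"ty":0,"tz":0.7,"rx":0,"ry":0,"rz":0},{"grip":170,"tx":0,"ty":0,"tz":0.5,"rx":0,"ry":0,"rz":0},{"grip":170,"tx":0,"ty":0,"tz":0.5,"rx":0,"ry":0,"rz":0},{"grip":170,"tx":0,"ty":0,"tz":0,"rx":0,"ry":0,"rz":0}]' 40
python3 -m inch '[{"grip":170,"tx":0,"ty":0,"tz":0.5,"rx":0,"ry":0,"rz":0},{"grip":170,"tx":0,"ty":0,"tz":0,"rx":0,"ry":0,"rz":0}]' 40
```

```text
time_s: 40.92
ee_pos: [0.5577, -0.1557, 0.1248]
orientation: [-0.0, 0.506, 0.863, -0.0]
wrist_force: [-0.5, 1.0, -1.7]
width: 0.499
gripper_force: 41.3
time_s: 41.18
ee_pos: [0.5577, -0.1557, 0.1199]
orientation: [-0.0, 0.506, 0.863, -0.0]
wrist_force: [-0.7, 0.1, -2.2]
width: 0.502
gripper_force: 41.3
```

```bash
python3 -m inch '[{"grip":170,"tx":0,"ty":0,"tz":0.7,"rx":0,"ry":0,"rz":0},{"grip":170,"tx":0,"ty":0,"tz":0.7,"rx":0,"ry":0,"rz":0},{"grip":170,"tx":0,"ty":0,"tz":0.5,"rx":0,"ry":0,"rz":0},{"grip":170,"tx":0,"ty":0,"tz":0.2,"rx":0,"ry":0,"rz":0},{"grip":170,"tx":0,"ty":0,"tz":0,"rx":0,"ry":0,"rz":0}]' 40
python3 -m inch '[{"grip":170,"tx":0,"ty":0,"tz":0.15,"rx":0,"ry":0,"rz":0},{"grip":170,"tx":0,"ty":0,"tz":0,"rx":0,"ry":0,"rz":0}]' 40
python3 -m inch '[{"grip":170,"tx":0,"ty":0,"tz":0.1,"rx":0,"ry":0,"rz":0},{"grip":170,"tx":0,"ty":0,"tz":0,"rx":0,"ry":0,"rz":0}]' 40
```

```text
time_s: 41.8
ee_pos: [0.5579, -0.1558, 0.0991]
orientation: [-0.0, 0.506, 0.863, -0.0]
wrist_force: [0.5, 0.8, -2.0]
width: 0.499
gripper_force: 41.3
time_s: 42.05
ee_pos: [0.5579, -0.1558, 0.0978]
orientation: [0.0, 0.506, 0.863, 0.0]
wrist_force: [-0.1, -0.0, -2.0]
width: 0.502
gripper_force: 41.3
time_s: 42.3
ee_pos: [0.5581, -0.1558, 0.097]
orientation: [0.0, 0.506, 0.863, 0.0]
wrist_force: [0.7, 0.8, 0.6]
width: 0.494
gripper_force: 41.5
```

```bash
python3 -m inch '[{"grip":170,"tx":0,"ty":0,"tz":0.05,"rx":0,"ry":0,"rz":0},{"grip":120,"tx":0,"ty":0,"tz":0,"rx":0,"ry":0,"rz":0},{"grip":70,"tx":0,"ty":0,"tz":0,"rx":0,"ry":0,"rz":0},{"grip":0,"tx":0,"ty":0,"tz":0,"rx":0,"ry":0,"rz":0},{"grip":0,"tx":0,"ty":0,"tz":0,"rx":0,"ry":0,"rz":0}]' 40
python3 -m inch '[{"grip":0,"tx":0,"ty":0,"tz":-2,"rx":0,"ry":0,"rz":0},{"grip":0,"tx":0,"ty":0,"tz":-4,"rx":0,"ry":0,"rz":0},{"grip":0,"tx":0,"ty":0,"tz":-5,"rx":0,"ry":0,"rz":0},{"grip":0,"tx":0,"ty":0,"tz":-4,"rx":0,"ry":0,"rz":0},{"grip":0,"tx":0,"ty":0,"tz":-1,"rx":0,"ry":0,"rz":0}]' 40
python3 -m inch '[{"grip":0,"tx":0,"ty":-3,"tz":0,"rx":0,"ry":0,"rz":0},{"grip":0,"tx":0,"ty":-5,"tz":0,"rx":0,"ry":0,"rz":0},{"grip":0,"tx":0,"ty":-5,"tz":0,"rx":0,"ry":0,"rz":0},{"grip":0,"tx":0,"ty":-3,"tz":0,"rx":0,"ry":0,"rz":0},{"grip":0,"tx":0,"ty":0,"tz":0,"rx":0,"ry":0,"rz":0}]' 40
python3 - <<'E'
from h import *
go(.5,-.2,.3,119)
b0=cv2.imread('pics/side0.png'); b=r.capture('side'); cv2.imwrite('pics/side11.png',b)
# caddies/cinnamon/teal unmoved: per-patch image shift against the first picture
for n,(x0,x1,y0,y1) in dict(woodR=(250,300,265,315),cin=(268,298,250,282),woodL=(345,378,190,240),blackL=(122,165,255,303),blackR=(235,252,185,225),teal=(446,480,180,230)).items():
    t=b0[y0:y1,x0:x1]; m=cv2.matchTemplate(b[y0-8:y1+8,x0-8:x1+8],t,cv2.TM_CCOEFF_NORMED); _,v,_,p=cv2.minMaxLoc(m); print(n,round(v,3),p[0]-8,p[1]-8)
hsv=cv2.cvtColor(b,cv2.COLOR_BGR2HSV)
o=np.float32([.557,-.156,.006])
m=cv2.inRange(hsv,(8,190,60),(20,255,230)); n,l,st,c=cv2.connectedComponentsWithStats(m)
print([(st[i].tolist(),c[i].round(0)) for i in range(1,n) if st[i,4]>150], proj('side',[o+[0,0,.161-.006],o+[0,0,.118],o+[0,0,.04]]).round(0))
E
```

```text
time_s: 42.92
ee_pos: [0.5579, -0.1557, 0.0962]
orientation: [-0.0, 0.506, 0.863, -0.0]
wrist_force: [-0.2, 0.1, -0.2]
width: 0.998
gripper_force: 0.0
time_s: 43.55
ee_pos: [0.5586, -0.1561, 0.259]
orientation: [0.002, 0.506, 0.863, 0.0]
wrist_force: [0.2, -0.9, -0.1]
width: 1.002
gripper_force: 0.0
time_s: 44.18
ee_pos: [0.4167, -0.2344, 0.2558]
orientation: [-0.0, 0.507, 0.862, -0.0]
wrist_force: [0.5, -0.0, -0.8]
width: 1.003
gripper_force: 0.0
t 44.17 tcp [ 0.4167 -0.2344  0.2558] F [ 0.5 -0.  -0.8] w 1.003 g 0.0 | now-axes cm [-1.04  8.95 -2.56] turn [-0.    -0.001  0.001] target-axes cm [-1.03  8.95 -2.55]
woodR 0.999 0 0
cin 0.999 0 0
woodL 0.394 0 0
blackL 0.949 0 0
blackR 0.885 0 0
teal 0.963 0 0
[] [[308. 224.]
 [309. 233.]
 [310. 252.]]
```

Run:
```python
from h import *
b=cv2.imread('pics/side11.png'); b0=cv2.imread('pics/side0.png')
d=(cv2.absdiff(b,b0).max(2)>35).astype(np.uint8); d=cv2.morphologyEx(d,cv2.MORPH_OPEN,np.ones((3,3)))
n,l,st,c=cv2.connectedComponentsWithStats(d[190:300,270:336]); i=1+st[1:,4].argmax()
print('honey change blob',st[i]+[270,190,0,0,0],c[i]+[270,190])
m=(l==i)
for y in range(20,80,6): xs=np.flatnonzero(m[y]); print(190+y,(xs.min()+270,xs.max()+270,b[190+y,int(xs.mean())+270].tolist()) if len(xs) else None)
P=np.array([.558,-.156,.006])
print('expected axis',[(z,proj('side',P+[0,0,z])[0].round(1).tolist()) for z in (0.034,.1,.118,.155)])
```

```text
honey change blob [ 270  190   66   78 2242] [311.28456735 234.54772525]
210 (np.int64(273), np.int64(335), [193, 190, 185])
216 (np.int64(270), np.int64(335), [196, 194, 187])
222 (np.int64(278), np.int64(335), [116, 114, 109])
228 (np.int64(281), np.int64(335), [204, 205, 200])
234 (np.int64(287), np.int64(335), [127, 128, 123])
240 (np.int64(288), np.int64(335), [219, 220, 213])
246 (np.int64(299), np.int64(335), [25, 52, 70])
252 (np.int64(301), np.int64(335), [15, 48, 71])
258 (np.int64(302), np.int64(335), [20, 49, 72])
264 (np.int64(303), np.int64(329), [26, 52, 74])
expected axis [(0.034, [310.2, 254.1]), (0.1, [309.1, 238.4]), (0.118, [308.7, 233.9]), (0.155, [308.0, 224.1])]
```

Run:
```python
from h import *
b=r.capture('side'); hsv=cv2.cvtColor(b,cv2.COLOR_BGR2HSV).astype(int)
b0=cv2.imread('pics/side0.png')
for nm,im,x0,x1,rows in (('now',b,290,332,range(214,266,4)),('side0',b0,372,405,range(134,190,4))):
    h=cv2.cvtColor(im,cv2.COLOR_BGR2HSV).astype(int); 
    for y in rows:
        s=h[y,x0:x1]; a=np.flatnonzero((s[:,1]>165)&(s[:,0]<25)); print(nm,y,(a.min()+x0,a.max()+x0,len(a)) if len(a) else '-',end=' | ')
    print()
```

```text
now 214 - | now 218 - | now 222 - | now 226 - | now 230 - | now 234 - | now 238 (np.int64(300), np.int64(320), 3) | now 242 (np.int64(300), np.int64(320), 10) | now 246 (np.int64(300), np.int64(321), 20) | now 250 (np.int64(302), np.int64(319), 17) | now 254 (np.int64(301), np.int64(321), 17) | now 258 (np.int64(302), np.int64(321), 17) | now 262 (np.int64(302), np.int64(320), 18) | 
side0 134 - | side0 138 - | side0 142 - | side0 146 - | side0 150 - | side0 154 (np.int64(381), np.int64(381), 1) | side0 158 (np.int64(380), np.int64(398), 8) | side0 162 (np.int64(379), np.int64(397), 16) | side0 166 (np.int64(379), np.int64(397), 15) | side0 170 (np.int64(378), np.int64(396), 18) | side0 174 (np.int64(378), np.int64(395), 16) | side0 178 (np.int64(377), np.int64(395), 17) | side0 182 (np.int64(377), np.int64(394), 17) | side0 186 (np.int64(378), np.int64(393), 14) |
```

```bash
python3 -c "
from station import r
print(r.finish_job())"
```

```text
the job is handed in; nothing more can be done
None
```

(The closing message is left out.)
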